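# Put the stamp back in the middle of the row

## Task

One rubber stamp stands on the desk away from the wooden stamp tray. Make room for it in the middle of the tight row of four in the tray, sliding the stamps apart along the tray without lifting them out, and then stand it in that gap, between the two middle stamps: upright on the tray floor and turned square to the tray like the others.

Things in the scene. Friction and masses are not known exactly. Their poses are not given: they have to be found in the camera images.
- tray: Fixed open wooden tray, grey lining. Inside 64 mm (x, across) by 215 mm (y, along), floor 8 mm above the desk; long rims 16 mm high, end walls 22 mm. Origin: centre of its underside. Four like stamps stand along y on its centre line, 28 mm apart, nearly touching, long sides across; over 48 mm is free at one end of the row, over 5 mm at the other. They slide freely and push each other along
- loose_stamp_centre (a point): Centre, 33.5 mm above the underside, of the rubber stamp that stands alone on the desk. Wooden block 22 (x) x 44 (y) x 19 mm high; on its middle an upright dark red turned handle, 27 mm across, from 19 to 67 mm up; 40 to 85 g. Grip the handle above the block. In the tray its y (long side) lies along the tray's x, either way round
- row_left_centre (a point): Centre, 33.5 mm above the underside, of the inner stamp on the tray's +y side (second of the four from that end; one more stands beyond it). Same shape and size as the lone stamp. Its x axis points along the tray's +y. Its handle can be gripped with the fingers along the tray's x, which clears its neighbours
- row_right_centre (a point): Centre, 33.5 mm above the underside, of the inner stamp on the tray's -y side (third of the four from the +y end; one more stands beyond it). Same shape, size, axes and grip as the other inner stamp
Not all that is in view belongs to the job. What is shaped like the part that bears row_right_centre but pink is not meant. What is shaped like the part that bears loose_stamp_centre but purple is not meant.

How it is judged:
By the outcome, as a careful person would: the job done as asked, in the order asked, and still so for the second after the job is handed in, with the robot touching nothing.
It also fails if it takes over 45 s, if anything falls off the work surface, if the arm or the gripper's body presses on something with over 40 N, if the wrist force passes 120 N, or if a joint passes its speed limit or range.

## Robot

A 7-joint arm with a two-finger parallel gripper is mounted at the origin on the work surface; the furniture and walls round the work are solid. World frame = base frame: x ahead of the robot, y to its left, z up, the work surface at z = 0. Lengths are in m, angles in degrees, forces in N, time in s.
With the tool pointing down it reaches from about 0.4 to 0.85 m from the base axis. Payload 10.4 kg.
Tool frame: the origin (TCP) lies where the fingers leave the gripper's body, on its centre line; the fingertips stand 70 mm ahead of it and the grasp point (between the pads) lies 51 mm ahead of it; z points along the fingers, y is the line along which they close (so a half turn about z gives the same grasp; the last joint's range is limited). The gripper opens to 87 mm and grips with 3 to 60 N. Pads are 19 mm wide; open, the fingers measure 117 mm over their backs; the gripper's body (75 mm by 190 mm) begins 51 mm behind the grasp point.
Start: joints at [61.96, 19.034, -3.707, 83.658, 1.238, 77.344, -5.071], TCP at [0.281, -0.558, 0.292] pointing down, gripper open.
Joint ranges: [-148.97, 148.97], [-28.65, 121.19], [-84.17, 76.75], [9.2, 138.47], [-72.65, 252.65], [3.7, 117.97], [-149.18, 149.18]. Speed limits (degrees/s): [127.2, 127.2, 159.86, 159.86, 180, 180, 180].

## Interface

Orientations are given as [roll, pitch, yaw] about the fixed x, y, z axes, in that order (R = Rz(yaw) Ry(pitch) Rx(roll)).
In Python, from workcell import bot gives the robot as it stands.
- The arm moves only by the tool arm_command, never from a script. Its argument "deltas" is a list of rows, each an object with "dp": the shift along the tool's x, y, z normalised to -1 to 1, where 1 is 12 cm, a list of three; "twist": the turn about the tool's z normalised to -1 to 1, where 1 is 2 pi rad; "fingers": the opening, from -1 (shut) to 1 (fully open). In form: [{"dp": [dx, dy, dz], "twist": twist, "fingers": fingers}, ...]. A call has 1 to 10 rows; each row is the pose to reach, as a shift and turn from the pose commanded when the call began, along the tool's axes at that moment, turning the shorter way round; what a row does not reach only later rows make up. A row lasts 1/8 s, in which the tool goes at most 62.5 mm and 10.7 degrees, less where a joint would pass 70% of its speed; a pose out of reach is approached as far as the arm can. A call with a number of a shift or a turn outside -1 to 1 is refused whole. A call with a gripper value outside its range is refused whole. The fingers move at their own pace and stop on an object; "newtons" is the grip in N (left out, the last holds). Time passes only in rows, so rows that repeat a pose let the fingers close. It gives the time, the measured TCP pose, the force, the opening and the grip force at its end, in the units of the state.
- bot.read_state(): the state, without advancing time (a new reading comes with each control period).
- bot.snapshot(name): name is "scene" or "top" or "wrist"; returns a dict with "img" (400x640x3 uint8, blue, green, red), "fx", "fy", "cx", "cy" (pixels), "cam_to_world" (4x4, takes a point from camera to world coordinates). Camera axes: x right, y down, z forward; pixel columns grow to the right and rows downward; lengths in m; the calibration is good to about 2 mm. A picture is of the moment at which its call begins. There is no depth.
- bot.hand_in(): hands the job in; it is judged then, once.
Trained networks look in a picture, given as the dict that the camera call returned (one of the last four; its "shot" number tells which), for a name from the list of things; names that differ only in an ending like _2 or _b are one class to them, and where a whole thing is asked for, a point or a joint stands for the part that bears it (a point fixed in the world has none). Each returns a list of dicts, best first, with "p" (0 to 1); they miss things now and then, are a little off and sometimes report something else, mostly with a low value. They report only what shows in the picture. A call takes as long as a camera call. They do not tell look-alikes from the thing itself.
- bot.spot_in(picture, name): "point" ([x, y, z] in m, in world coordinates, good to about 4 mm: the middle of the surface that is visible of it).
- bot.masks_of(picture, name): "region" (400x640 bool, what is visible of it).
The state is a dict: "clock": time; "qpos": joint angles; "dq": joint speeds; "joint_torque": joint torques, N m; "tcp_pos": TCP position; "ee_rot": TCP orientation; "ft_force": force on the tool from outside, world axes, zero at the start; "moment": the same for the moment, N m; "gripper_width": finger opening in m; "gripper_force": force on a finger pad.
Only numpy, scipy, OpenCV 4.12 (cv2) and the standard library are available. Lean on these libraries where they do the work, as an engineer would, in place of code of your own. Each camera call takes 0.05 s, during which the arm holds its last target. There are 200 camera calls.

## Working session

There is one attempt and no reset: what is moved stays moved. The work goes in short steps, Python scripts to look and compute and a tool call to move; the robot and the scene stay as the last step left them, time stands still between calls to the robot, and variables do not carry over. Pictures are saved under pics/ and viewed, at most 10 in all, crops included, and the job is handed in when it is done.

Besides the shell and the picture viewer there is one more tool, called after "Call:" in YAML: its name, and indented under it one key for each argument. arm_command: Moves the arm, as the interface text tells. Its arguments: {"type":"object","properties":{"deltas":{"type":"array","items":{"type":"object","properties":{"dp":{"type":"array","items":{"type":"number","minimum":-1,"maximum":1}},"twist":{"type":"number","minimum":-1,"maximum":1},"fingers":{"type":"number"}}}},"newtons":{"type":"number"}},"required":["deltas"]}

```bash
mkdir -p pics; ls
python3 - <<'E'
from workcell import bot
import cv2,numpy as np
ims=[]
for n in ["scene","top"]:
    p=bot.snapshot(n); cv2.imwrite(f"pics/{n}0.png",p["img"])
    print(n,p["fx"],p["cx"],p["cy"],np.round(p["cam_to_world"],3).tolist())
    for k in ["tray","loose_stamp_centre","row_left_centre","row_right_centre"]:
        for d in bot.spot_in(p,k)[:6]: print(k,round(d["p"],2),np.round(d["point"],3))
s=bot.read_state(); print({k:np.round(v,3).tolist() for k,v in s.items()})
E
```

```text
pics
scene 374.6262685752394 324.35384442462754 206.58690464433516 [[-0.766, -0.501, 0.402, 0.125], [-0.642, 0.595, -0.484, 0.318], [0.003, -0.629, -0.777, 0.723], [0.0, 0.0, 0.0, 1.0]]
tray 0.66 [0.494 0.    0.008]
loose_stamp_centre 0.82 [ 0.443 -0.194  0.019]
loose_stamp_centre 0.56 [ 0.447 -0.275  0.019]
row_left_centre 0.56 [0.484 0.092 0.042]
row_right_centre 0.61 [0.485 0.065 0.043]
row_right_centre 0.41 [0.371 0.064 0.063]
top 420.7546054880196 321.605534780063 201.22006356881198 [[0.022, -0.992, 0.123, 0.38], [-1.0, -0.021, 0.011, -0.088], [-0.008, -0.124, -0.992, 0.917], [0.0, 0.0, 0.0, 1.0]]
loose_stamp_centre 0.74 [ 0.443 -0.203  0.053]
loose_stamp_centre 0.74 [ 0.456 -0.282  0.021]
row_left_centre 0.76 [0.488 0.085 0.061]
row_right_centre 0.69 [0.369 0.06  0.017]
row_right_centre 0.52 [0.486 0.06  0.059]
{'clock': 0.5, 'qpos': [61.96, 19.035, -3.707, 83.661, 1.238, 77.345, -5.069], 'dq': [0.018, -0.064, -0.149, 0.004, -0.066, 0.038, -0.021], 'joint_torque': [-0.0, -62.256, 0.025, -38.985, -0.061, 0.032, -0.0], 'tcp_pos': [0.281, -0.558, 0.292], 'ee_rot': [-179.998, -0.001, 26.746], 'ft_force': [0.382, -0.209, -0.257], 'moment': [-0.011, 0.004, 0.009], 'gripper_force': 0.0, 'gripper_width': 0.087}
```

Run:
```python
import cv2,numpy as np
a=cv2.imread("pics/top0.png"); b=cv2.imread("pics/scene0.png")
c=cv2.resize(a[60:290,190:490],None,fx=2.6,fy=2.6,interpolation=cv2.INTER_CUBIC); cv2.imwrite("pics/topcrop.png",c)
```

```text
(no output)
```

View pics/top0.png

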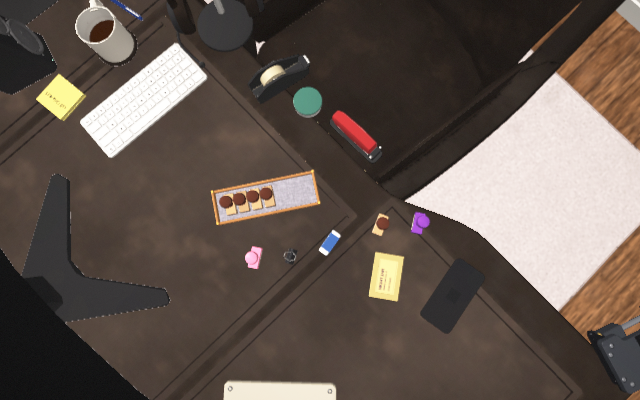

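View pics/scene0.png

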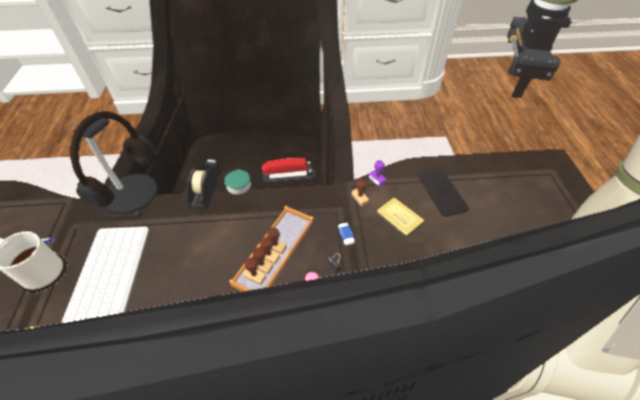

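View pics/topcrop.png

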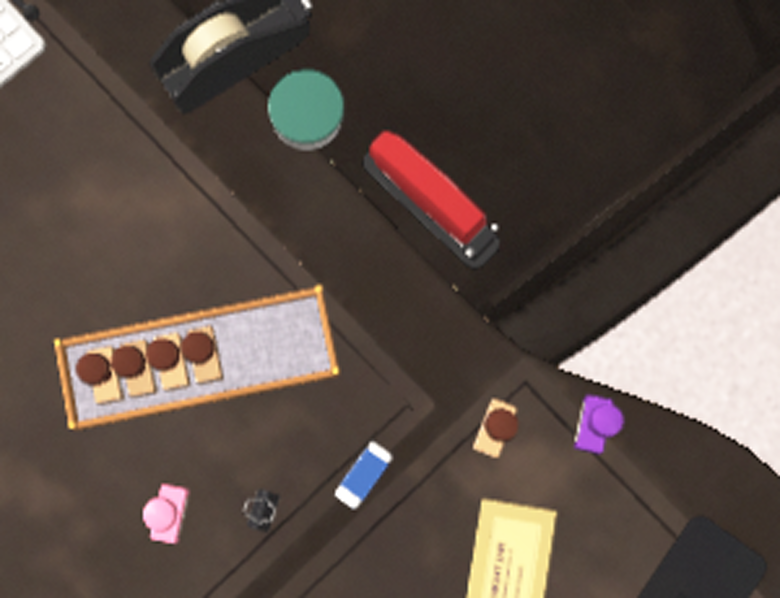

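The top view shows the tray centred near px (265,197). It holds four brown-handled stamps at px (226,202), (239,199), (252,197) and (266,194), and the free end is on the right (-y).

Candidates:
- **Loose stamp:** brown/dark red at (382,225), purple at (421,223), pink at (254,257). I choose the brown one at (382,225). The crop confirms a wooden block with a dark red handle.
- **Row inner stamps:** (239,199) and (252,197).

I'll move over the loose stamp first.

Call:
arm_command:
  deltas:
    - {"dp":[0.35,-0.35,0],"twist":0,"fingers":0.0}
    - {"dp":[0.7,-0.7,0],"twist":-0.03,"fingers":0.0}
    - {"dp":[1,-1,0],"twist":-0.06,"fingers":0.0}

```text
clock: 0.88
tcp_pos: [0.3351, -0.3948, 0.2924]
ee_rot: [180.0, 0.0, 48.6]
ft_force: [0.7, 0.3, 0.0]
gripper_width: 0.0646
gripper_force: 0.0
```

Call:
arm_command:
  deltas:
    - {"dp":[0.25,-0.35,0],"twist":-0.02,"fingers":0.0}
    - {"dp":[0.5,-0.7,0],"twist":-0.05,"fingers":0.0}
    - {"dp":[0.7,-1,0],"twist":-0.05,"fingers":0.0}
    - {"dp":[0.7,-1,0],"twist":-0.05,"fingers":0.0}

```text
clock: 1.38
tcp_pos: [0.3007, -0.2523, 0.2928]
ee_rot: [179.9, 0.1, 66.4]
ft_force: [-0.3, -0.2, -0.1]
gripper_width: 0.0442
gripper_force: 0.0
```

Run:
```python
from workcell import bot
import cv2,numpy as np
p=bot.snapshot("wrist"); cv2.imwrite("pics/w1.png",p["img"])
s=bot.read_state(); R=np.array(p["cam_to_world"])
print(p["fx"],p["cx"],p["cy"],np.round(R,3).tolist())
for d in bot.spot_in(p,"loose_stamp_centre")[:3]: print(round(d["p"],2),np.round(d["point"],3))
print({k:np.round(s[k],3).tolist() for k in ["clock","qpos","tcp_pos","ee_rot","ft_force"]})
```

```text
302.1639564475994 320.9128434870985 197.74210734315454 [[0.917, -0.386, -0.105, 0.33], [-0.4, -0.884, -0.243, -0.186], [0.0, 0.264, -0.964, 0.384], [0.0, 0.0, 0.0, 1.0]]
0.83 [ 0.443 -0.278  0.053]
0.56 [ 0.44  -0.204  0.063]
{'clock': 1.425, 'qpos': [52.395, -10.072, -16.724, 114.586, -2.93, 74.99, 12.967], 'tcp_pos': [0.301, -0.254, 0.293], 'ee_rot': [179.917, 0.074, 66.297], 'ft_force': [0.563, -0.508, 0.431]}
```

View pics/w1.png

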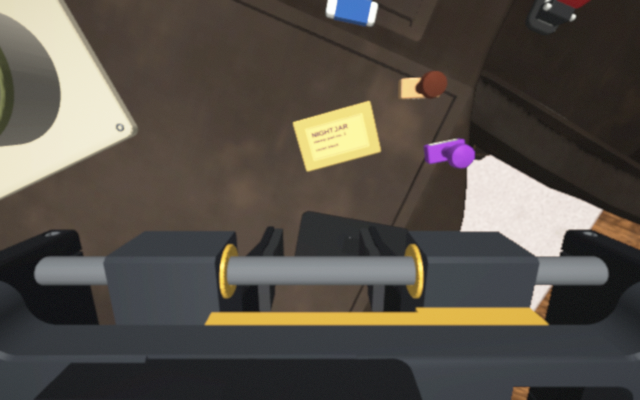

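The wrist view shows the brown loose stamp at px (415,88) and the purple one at (448,152). Next I'll go over the tray.

Call:
arm_command:
  deltas:
    - {"dp":[0.35,0.3,0],"twist":0,"fingers":0.0}
    - {"dp":[0.7,0.6,0],"twist":0,"fingers":0.0}
    - {"dp":[1,0.85,0.1],"twist":0,"fingers":0.0}

```text
clock: 1.85
tcp_pos: [0.4451, -0.1859, 0.2807]
ee_rot: [179.9, -0.0, 66.2]
ft_force: [0.3, -1.3, 0.5]
gripper_width: 0.0435
gripper_force: 0.0
```

Call:
arm_command:
  deltas:
    - {"dp":[0.35,0,0.1],"twist":-0.025,"fingers":0.0}
    - {"dp":[0.7,0,0.2],"twist":-0.05,"fingers":0.0}
    - {"dp":[0.95,0,0.2],"twist":-0.075,"fingers":0.0}
    - {"dp":[0.95,0,0.2],"twist":-0.097,"fingers":0.0}
    - {"dp":[0.95,0,0.2],"twist":-0.097,"fingers":0.0}

```text
clock: 2.48
tcp_pos: [0.4891, -0.0821, 0.2558]
ee_rot: [-180.0, -0.0, 101.1]
ft_force: [0.2, -0.6, -0.5]
gripper_width: 0.0433
gripper_force: 0.0
```

Run:
```python
from workcell import bot
import cv2,numpy as np,pickle
p=bot.snapshot("wrist"); cv2.imwrite("pics/w2.png",p["img"])
pickle.dump(p,open("w2.pkl","wb"))
s=bot.read_state()
for n in ["row_left_centre","row_right_centre","tray"]:
  for d in bot.spot_in(p,n)[:4]: print(n,round(d["p"],2),np.round(d["point"],3))
print({k:np.round(s[k],3).tolist() for k in ["clock","qpos","tcp_pos","ee_rot","ft_force"]})
```

```text
row_right_centre 0.98 [0.38  0.053 0.017]
row_right_centre 0.92 [0.492 0.064 0.068]
row_right_centre 0.71 [ 0.516 -0.     0.008]
tray 0.62 [ 0.515 -0.001  0.006]
{'clock': 2.525, 'qpos': [37.458, 6.71, -35.093, 104.106, 4.057, 70.46, 12.083], 'tcp_pos': [0.489, -0.082, 0.256], 'ee_rot': [-179.989, -0.032, 100.894], 'ft_force': [-0.269, 0.249, 0.189]}
```

View pics/w2.png

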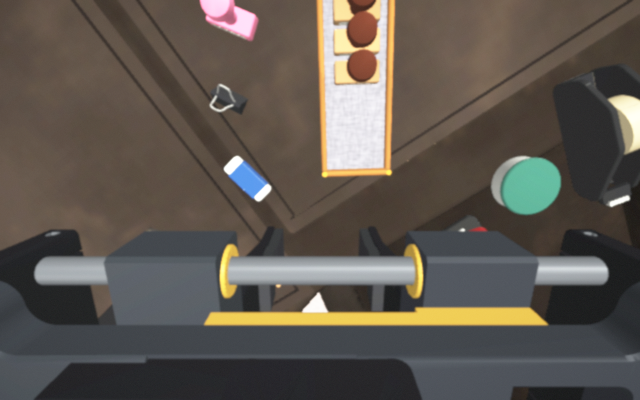

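The wrist view shows the tray's -y end at rows 173–175. The outer right stamp's handle is at (362,65) and the inner right stamp's is at (362,28). The left pair is out of frame.

```bash
cat > h.py <<'E'
import numpy as np,cv2
def ray(p,u,v,z):
    M=np.array(p["cam_to_world"]); d=M[:3,:3]@np.array([(u-p["cx"])/p["fx"],(v-p["cy"])/p["fy"],1]); o=M[:3,3]
    return o+d*(z-o[2])/d[2]
def blobs(img,mask_hsv,amin):
    h=cv2.cvtColor(img,cv2.COLOR_BGR2HSV); m=np.zeros(h.shape[:2],np.uint8)
    for lo,hi in mask_hsv: m|=cv2.inRange(h,np.array(lo),np.array(hi))
    n,l,s,c=cv2.connectedComponentsWithStats(m); return [(s[i],c[i]) for i in range(1,n) if s[i][4]>amin]
E
python3 - <<'E'
from h import *; import pickle
p=pickle.load(open("w2.pkl","rb"))
h=cv2.cvtColor(p["img"],cv2.COLOR_BGR2HSV)
print("handle",h[65,362],"block",h[75,345],"rim",h[150,323],h[120,388],"lining",h[120,355])
a=ray(p,325,175,.022);b=ray(p,391,173,.022)
print("end corners",a,b,np.linalg.norm(a-b))
for q in [(320,20),(324,150),(394,20),(390,150)]: print(q,ray(p,*q,.016))
L=ray(p,324,150,.016)-ray(p,320,20,.016);print("rim ang",np.degrees(np.arctan2(-L[1],-L[0])))
L=ray(p,390,150,.016)-ray(p,394,20,.016);print("rim ang",np.degrees(np.arctan2(-L[1],-L[0])))
for q in [(362,65),(362,28)]:
  for z in (.055,.065,.075): print(q,z,ray(p,*q,z))
print("block front bottom",ray(p,335,84,.008),ray(p,378,83,.008))
print("block left/right top edge mid",ray(p,336,63,.027),ray(p,380,60,.027))
img=cv2.resize(p["img"][0:190,290:420],None,fx=3.1,fy=3.1,interpolation=cv2.INTER_CUBIC);cv2.imwrite("pics/w2c.png",img)
E
```

```text
handle [  7 154 142] block [ 23  88 253] rim [ 18 155 247] [ 18 155 247] lining [130   6 242]
end corners [ 0.49158701 -0.07214979  0.022     ] [ 0.56181987 -0.05609161  0.022     ] 0.07204526151254262
(320, 20) [0.45682746 0.07697725 0.016     ]
(324, 150) [ 0.48539323 -0.04635934  0.016     ]
(394, 20) [0.52795413 0.09094351 0.016     ]
(390, 150) [ 0.55593797 -0.03250004  0.016     ]
rim ang 103.0402504643424
rim ang 102.77270084507641
(362, 65) 0.055 [0.50280917 0.03846701 0.055     ]
(362, 65) 0.065 [0.50186523 0.03675535 0.065     ]
(362, 65) 0.075 [0.50092129 0.03504368 0.075     ]
(362, 28) 0.055 [0.49602578 0.06749127 0.055     ]
(362, 28) 0.065 [0.49531392 0.06478659 0.065     ]
(362, 28) 0.075 [0.49460206 0.06208192 0.075     ]
block front bottom [0.48350809 0.02292801 0.008     ] [0.52780632 0.0326389  0.008     ]
block left/right top edge mid [0.48004523 0.04011856 0.027     ] [0.52168336 0.05105754 0.027     ]
```

View pics/w2c.png

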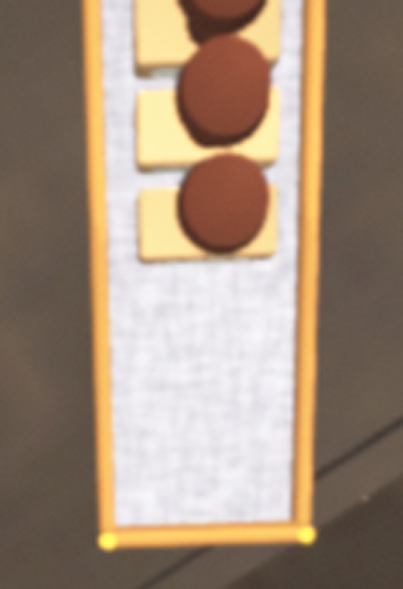

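Call:
arm_command:
  deltas:
    - {"dp":[0.3,0.1,0],"twist":-0.006,"fingers":0.2}
    - {"dp":[0.6,0.2,0],"twist":-0.006,"fingers":0.2}
    - {"dp":[0.75,0.29,0],"twist":-0.006,"fingers":0.2}
    - {"dp":[0.75,0.29,0],"twist":-0.006,"fingers":0.2}

```text
clock: 3.18
tcp_pos: [0.5055, 0.0148, 0.2563]
ee_rot: [180.0, -0.0, 103.4]
ft_force: [-0.7, -0.1, 0.2]
gripper_width: 0.0524
gripper_force: 0.0
```

Run:
```python
from workcell import bot
from h import *
p=bot.snapshot("wrist"); s=bot.read_state()
print({k:np.round(s[k],4).tolist() for k in ["clock","tcp_pos","ee_rot","gripper_width"]})
for st,c in blobs(p["img"],[((0,100,50),(11,255,200))],200): print(st,np.round(c,1),np.round(ray(p,*c,.065),4))
img=cv2.resize(p["img"][0:240,240:440],None,fx=2.5,fy=2.5,interpolation=cv2.INTER_CUBIC);cv2.imwrite("pics/w3c.png",img)
```

```text
{'clock': 3.225, 'tcp_pos': [0.5053, 0.0135, 0.2562], 'ee_rot': [-179.9967, 0.0025, 103.2792], 'gripper_width': 0.0526}
[310  60  28  31 665] [323.4  75.1] [0.4831 0.1184 0.065 ]
[310  94  27  29 608] [323.1 107.9] [0.4893 0.0916 0.065 ]
[310 126  27  27 564] [322.7 139.3] [0.4954 0.0646 0.065 ]
[310 156  26  27 526] [322.5 168.9] [0.5017 0.0378 0.065 ]
```

View pics/w3c.png

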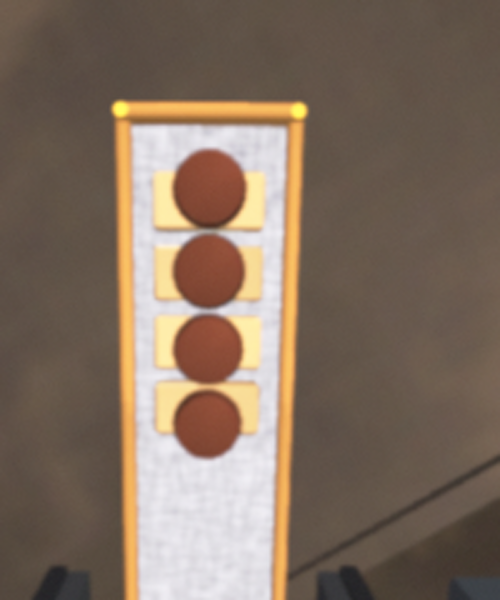

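All four handles are visible in crop column ~208, with the inner right at full px (323,139). The row yaw is 13° and the positions agree with the earlier estimate, so I'll descend on the inner right stamp.

Call:
arm_command:
  deltas:
    - {"dp":[0.22,0.019,0.2],"twist":0,"fingers":0.2}
    - {"dp":[0.438,0.019,0.5],"twist":0,"fingers":0.2}
    - {"dp":[0.438,0.019,0.75],"twist":0,"fingers":0.2}
    - {"dp":[0.438,0.019,0.75],"twist":0,"fingers":0.2}

```text
clock: 3.72
tcp_pos: [0.4943, 0.0638, 0.1646]
ee_rot: [-179.8, -0.0, 103.2]
ft_force: [0.5, -0.9, 0.5]
gripper_width: 0.0527
gripper_force: 0.0
```

Call:
arm_command:
  deltas:
    - {"dp":[0,0,0.25],"twist":0,"fingers":0.2}
    - {"dp":[0,0,0.5],"twist":0,"fingers":0.2}
    - {"dp":[0,0,0.5],"twist":0,"fingers":0.2}

```text
clock: 4.1
tcp_pos: [0.4951, 0.064, 0.106]
ee_rot: [-179.9, -0.0, 103.2]
ft_force: [0.3, -0.1, 0.0]
gripper_width: 0.0524
gripper_force: 0.0
```

Call:
arm_command:
  deltas:
    - {"dp":[0,0,0],"twist":0,"fingers":-0.6}
    - {"dp":[0,0,0],"twist":0,"fingers":-0.6}
    - {"dp":[0,0,0],"twist":0,"fingers":-0.6}
    - {"dp":[0,0,0],"twist":0,"fingers":-0.6}
    - {"dp":[0,0,0],"twist":0,"fingers":-0.6}
  newtons: 10

```text
clock: 4.72
tcp_pos: [0.4958, 0.0653, 0.1069]
ee_rot: [179.9, 0.0, 103.3]
ft_force: [-1.7, -1.2, 7.3]
gripper_width: 0.027
gripper_force: 10.0
```

Call:
arm_command:
  deltas:
    - {"dp":[-0.04,0,0],"twist":0,"fingers":-0.6}
    - {"dp":[-0.08,0,0],"twist":0,"fingers":-0.6}
    - {"dp":[-0.12,0,0],"twist":0,"fingers":-0.6}
    - {"dp":[-0.16,0,0],"twist":0,"fingers":-0.6}

```text
clock: 5.22
tcp_pos: [0.5001, 0.0469, 0.1065]
ee_rot: [180.0, -0.0, 103.3]
ft_force: [-0.9, 1.7, 3.5]
gripper_width: 0.0266
gripper_force: 10.0
```

Call:
arm_command:
  deltas:
    - {"dp":[-0.04,0,0],"twist":0,"fingers":-0.6}
    - {"dp":[-0.08,0,0],"twist":0,"fingers":-0.6}
    - {"dp":[-0.12,0,0],"twist":0,"fingers":-0.6}
    - {"dp":[-0.15,0,0],"twist":0,"fingers":-0.6}
    - {"dp":[-0.15,0,0],"twist":0,"fingers":-0.6}

```text
clock: 5.85
tcp_pos: [0.5041, 0.0286, 0.1062]
ee_rot: [-180.0, 0.0, 103.3]
ft_force: [0.1, -0.3, 3.3]
gripper_width: 0.0264
gripper_force: 10.0
```

Run:
```python
from workcell import bot
from h import *
p=bot.snapshot("top"); s=bot.read_state()
print({k:np.round(s[k],4).tolist() for k in ["clock","tcp_pos","ee_rot","gripper_width","ft_force"]})
p=bot.snapshot("scene")
img=cv2.resize(p["img"][190:310,190:350],None,fx=4,fy=4,interpolation=cv2.INTER_CUBIC);cv2.imwrite("pics/s4.png",img)
```

```text
{'clock': 5.9, 'tcp_pos': [0.5041, 0.0287, 0.1062], 'ee_rot': [-179.9986, 0.0344, 103.2847], 'gripper_width': 0.0268, 'ft_force': [0.1916, -0.2928, 1.6976]}
```

View pics/s4.png

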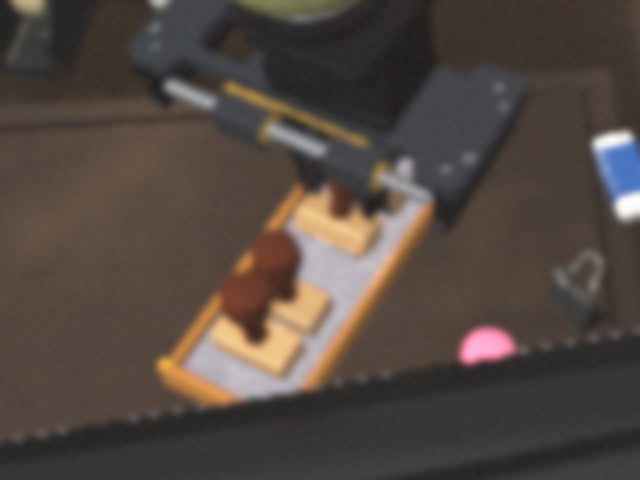

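The gap is open and the stamps are upright (the left pair is at crop (250,295) and (275,260), the gripped one at (340,215)). I'll release and go to the loose stamp.

Call:
arm_command:
  deltas:
    - {"dp":[0,0,0],"twist":0,"fingers":0.2}
    - {"dp":[0,0,0],"twist":0,"fingers":0.2}
    - {"dp":[0,0,0],"twist":0,"fingers":0.2}
    - {"dp":[0,0,-0.15],"twist":0,"fingers":0.2}
    - {"dp":[0,0,-0.5],"twist":0,"fingers":0.2}
    - {"dp":[0,0,-1],"twist":0,"fingers":0.2}
    - {"dp":[0,0,-1],"twist":0,"fingers":0.2}

```text
clock: 6.82
tcp_pos: [0.5061, 0.0299, 0.2319]
ee_rot: [179.5, 0.2, 103.3]
ft_force: [0.9, 0.2, 0.2]
gripper_width: 0.0522
gripper_force: 0.0
```

Call:
arm_command:
  deltas:
    - {"dp":[-0.35,-0.2,0],"twist":0,"fingers":0.2}
    - {"dp":[-0.7,-0.4,0],"twist":0,"fingers":0.2}
    - {"dp":[-1,-0.6,0],"twist":0,"fingers":0.2}

```text
clock: 7.2
tcp_pos: [0.4608, -0.1057, 0.2267]
ee_rot: [180.0, 0.0, 103.3]
ft_force: [0.5, 0.3, -0.3]
gripper_width: 0.0522
gripper_force: 0.0
```

Call:
arm_command:
  deltas:
    - {"dp":[-0.35,-0.2,0],"twist":0.025,"fingers":0.2}
    - {"dp":[-0.7,-0.4,0],"twist":0.05,"fingers":0.2}
    - {"dp":[-1,-0.6,0],"twist":0.075,"fingers":0.2}
    - {"dp":[-1,-0.6,0],"twist":0.098,"fingers":0.2}
    - {"dp":[-1,-0.6,0],"twist":0.098,"fingers":0.2}

```text
clock: 7.82
tcp_pos: [0.4189, -0.2375, 0.2265]
ee_rot: [180.0, -0.0, 68.1]
ft_force: [0.1, 0.7, 0.3]
gripper_width: 0.0521
gripper_force: 0.0
```

Run:
```python
from workcell import bot
from h import *
p=bot.snapshot("wrist"); s=bot.read_state()
print({k:np.round(s[k],4).tolist() for k in ["clock","tcp_pos","ee_rot","gripper_width"]})
h=cv2.cvtColor(p["img"],cv2.COLOR_BGR2HSV)
for st,c in blobs(p["img"],[((0,100,50),(11,255,200))],200): print(st,np.round(c,1),np.round(ray(p,*c,.057),4))
for d in bot.spot_in(p,"loose_stamp_centre")[:3]: print(round(d["p"],2),np.round(d["point"],3))
img=cv2.resize(p["img"][0:240,200:520],None,fx=2.5,fy=2.5,interpolation=cv2.INTER_CUBIC);cv2.imwrite("pics/w5c.png",img)
```

```text
{'clock': 7.875, 'tcp_pos': [0.4192, -0.2371, 0.2265], 'ee_rot': [179.9936, -0.0097, 68.2495], 'gripper_width': 0.0522}
[488   0  71  69 991] [510.2  33.3] [ 0.6055 -0.1684  0.057 ]
[322 137  29  31 693] [336.  152.6] [ 0.4462 -0.2042  0.057 ]
0.91 [ 0.448 -0.204  0.065]
0.82 [ 0.446 -0.273  0.019]
```

View pics/w5c.png

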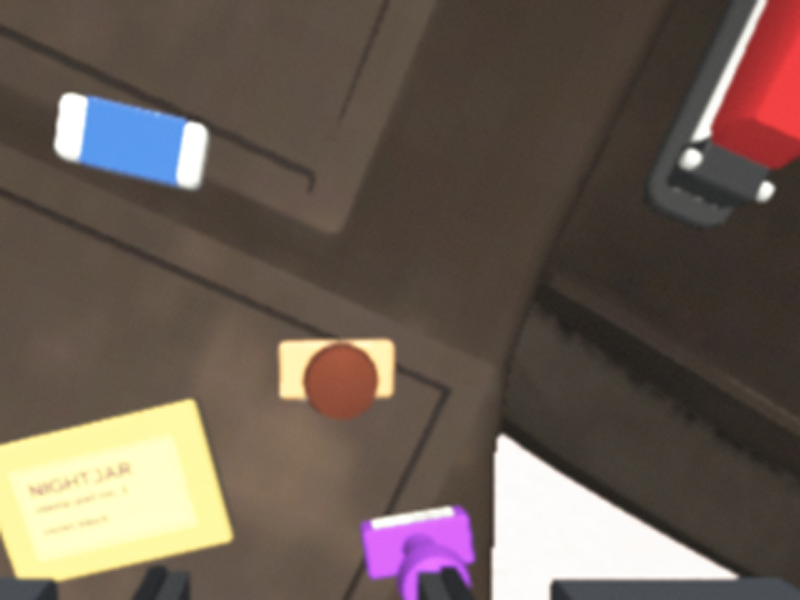

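The loose stamp's handle is at px (336,153), with its long side already parallel to the finger line. The purple one is well clear, so I'll grip.

Call:
arm_command:
  deltas:
    - {"dp":[0.2,0.107,0.1],"twist":0,"fingers":0.2}
    - {"dp":[0.338,0.107,0.35],"twist":0,"fingers":0.2}
    - {"dp":[0.338,0.107,0.7],"twist":0,"fingers":0.2}
    - {"dp":[0.338,0.107,0.9],"twist":0,"fingers":0.2}
    - {"dp":[0.338,0.107,1],"twist":0,"fingers":0.2}
    - {"dp":[0.338,0.107,1],"twist":0,"fingers":0.2}

```text
clock: 8.68
tcp_pos: [0.4462, -0.2044, 0.1062]
ee_rot: [-180.0, -0.0, 68.1]
ft_force: [-0.7, -0.3, 0.4]
gripper_width: 0.0522
gripper_force: 0.0
```

Call:
arm_command:
  deltas:
    - {"dp":[0,0,0.06],"twist":0,"fingers":0.0}
    - {"dp":[0,0,0.06],"twist":0,"fingers":-0.6}
    - {"dp":[0,0,0.06],"twist":0,"fingers":-0.6}
    - {"dp":[0,0,0.06],"twist":0,"fingers":-0.6}
    - {"dp":[0,0,0.06],"twist":0,"fingers":-0.6}
    - {"dp":[0,0,0.06],"twist":0,"fingers":-0.6}
  newtons: 15

```text
clock: 9.43
tcp_pos: [0.4464, -0.2049, 0.0994]
ee_rot: [180.0, 0.0, 68.0]
ft_force: [-1.2, 0.5, 4.3]
gripper_width: 0.0267
gripper_force: 15.0
```

Call:
arm_command:
  deltas:
    - {"dp":[0,0,-0.1],"twist":0,"fingers":-0.6}
    - {"dp":[0,0,-0.4],"twist":0,"fingers":-0.6}
    - {"dp":[0,0,-0.8],"twist":0,"fingers":-0.6}
    - {"dp":[0,0,-1],"twist":0,"fingers":-0.6}
    - {"dp":[0,0,-1],"twist":0,"fingers":-0.6}

```text
clock: 10.05
tcp_pos: [0.447, -0.205, 0.2214]
ee_rot: [179.8, 0.0, 68.0]
ft_force: [0.2, 0.1, -0.6]
gripper_width: 0.0268
gripper_force: 15.0
```

Call:
arm_command:
  deltas:
    - {"dp":[0.25,0,-0.03],"twist":0,"fingers":-0.6}
    - {"dp":[0.55,0,-0.06],"twist":-0.015,"fingers":-0.6}
    - {"dp":[0.85,0,-0.06],"twist":-0.03,"fingers":-0.6}
    - {"dp":[0.85,0,-0.06],"twist":-0.03,"fingers":-0.6}

```text
clock: 10.55
tcp_pos: [0.4846, -0.1071, 0.2255]
ee_rot: [-179.9, -0.1, 79.2]
ft_force: [-0.2, -0.0, -1.3]
gripper_width: 0.0266
gripper_force: 15.0
```

Call:
arm_command:
  deltas:
    - {"dp":[0.25,0.1,0],"twist":-0.02,"fingers":-0.6}
    - {"dp":[0.5,0.15,0],"twist":-0.045,"fingers":-0.6}
    - {"dp":[0.75,0.15,0],"twist":-0.068,"fingers":-0.6}
    - {"dp":[0.75,0.15,0],"twist":-0.068,"fingers":-0.6}
    - {"dp":[0.75,0.15,0],"twist":-0.068,"fingers":-0.6}

```text
clock: 11.18
tcp_pos: [0.519, -0.0267, 0.2256]
ee_rot: [-179.9, 0.0, 103.1]
ft_force: [0.0, -0.8, -0.8]
gripper_width: 0.0266
gripper_force: 15.0
```

Run:
```python
from workcell import bot
from h import *
p=bot.snapshot("wrist"); s=bot.read_state()
print({k:np.round(s[k],4).tolist() for k in ["clock","tcp_pos","ee_rot","gripper_width"]})
for st,c in blobs(p["img"],[((0,100,50),(11,255,200))],200): print(st,np.round(c,1),np.round(ray(p,*c,.063),4))
img=p["img"][0:320,160:480];img=cv2.resize(img,None,fx=1.8,fy=1.8,interpolation=cv2.INTER_CUBIC);cv2.imwrite("pics/w6c.png",img)
```

```text
{'clock': 11.225, 'tcp_pos': [0.519, -0.0269, 0.2257], 'ee_rot': [-179.939, 0.0182, 103.116], 'gripper_width': 0.0269}
[ 303    0   33   67 1727] [318.7  31.5] [0.4867 0.1026 0.063 ]
[304  99  30  31 755] [318.6 113.9] [0.5003 0.044  0.063 ]
[308 163  23  43 729] [318.9 186.8] [ 0.5142 -0.0149  0.063 ]
[297 227  50  29 847] [321.1 244.6] [ 0.5285 -0.0671  0.063 ]
[301 285  40  10 305] [320.9 288.8] [ 0.5386 -0.1113  0.063 ]
```

View pics/w6c.png

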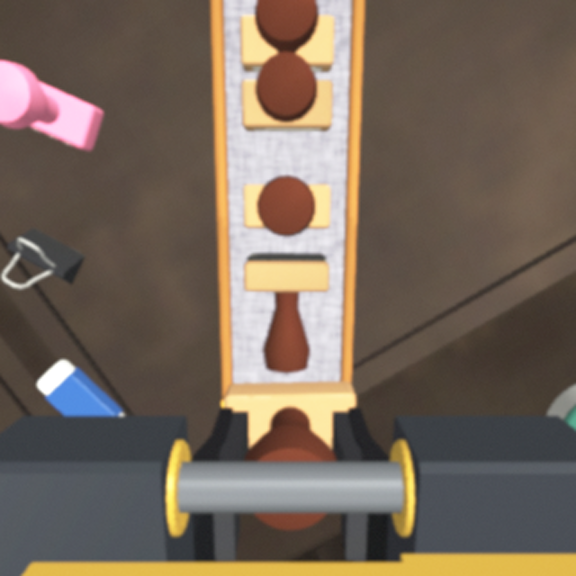

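The picture shows a problem. The outer right stamp has tipped over: its block is at crop (286,275), with the handle pointing to -y, ending at (286,370). The inner right stamp is upright at (286,205), but only about 20 mm over. I'll mend this by putting the loose stamp back on the desk, standing the fallen one up inside the tray, then widening the gap. First, the edges in numbers.

```bash
cat >> h.py <<'E'
E0=np.array([.5258,-.060]); Y=np.array([-.2250,.9744]); X=np.array([.9744,.2250])
def sx(P): d=P[:2]-E0; return np.round([d@Y*1000,d@X*1000],1)   # mm from -y inner end wall along tray, mm off centre line
def column(p,u,z,v1=230):
    h=cv2.cvtColor(cv2.medianBlur(p["img"],3),cv2.COLOR_BGR2HSV)[:v1,u].astype(int)
    lab=['L' if (s<45 and v>120) else 'H' if (hh<13 or hh>170) and s>90 and 50<v<220 else 'W' if 13<=hh<=28 and s>60 and v>150 else 'd' if v<110 else '?' for hh,s,v in h]
    out=[];a=0
    for i in range(1,len(lab)+1):
        if i==len(lab) or lab[i]!=lab[a]:
            if i-a>1: out.append((lab[a],a,i-1,sx(ray(p,u,a,z))[0],sx(ray(p,u,i-1,z))[0]))
            a=i
    return out
E
python3 - <<'E'
from workcell import bot
from h import *
p=bot.snapshot("wrist")
for u in (301,319,337):
    print(u,[(a,b,c,float(d),float(e)) for a,b,c,d,e in column(p,u,.027)])
print("fallen knob end @z.02",sx(ray(p,319,206,.02)),"knob sides",sx(ray(p,308,190,.0215)),sx(ray(p,331,190,.0215)))
print("left inner @.063",sx(ray(p,319,48,.063)),"right inner",sx(ray(p,318.6,113.9,.063)))
E
```

```text
301 [('L', 0, 7, 199.6, 194.4), ('W', 8, 36, 193.7, 172.1), ('L', 38, 43, 170.6, 166.6), ('W', 44, 71, 165.8, 143.9), ('L', 72, 102, 143.0, 117.5), ('W', 103, 125, 116.6, 97.0), ('L', 127, 140, 95.1, 83.2), ('d', 142, 143, 81.3, 80.4), ('W', 145, 160, 78.5, 64.2), ('L', 162, 212, 62.3, 11.6), ('W', 213, 229, 10.6, -6.6)]
319 [('H', 0, 66, 199.7, 148.1), ('W', 67, 70, 147.2, 144.8), ('L', 71, 97, 143.9, 121.9), ('H', 98, 129, 121.0, 93.4), ('L', 130, 140, 92.5, 83.2), ('d', 141, 143, 82.3, 80.4), ('W', 145, 161, 78.5, 63.3), ('H', 162, 205, 62.3, 19.1), ('L', 207, 212, 17.0, 11.7), ('W', 213, 226, 10.6, -3.3), ('H', 227, 229, -4.4, -6.6)]
337 [('L', 0, 7, 199.7, 194.5), ('W', 9, 37, 193.0, 171.4), ('L', 38, 43, 170.7, 166.7), ('W', 45, 70, 165.1, 144.8), ('L', 72, 101, 143.1, 118.4), ('W', 103, 125, 116.7, 97.1), ('L', 127, 140, 95.3, 83.3), ('d', 141, 143, 82.3, 80.5), ('W', 145, 161, 78.6, 63.3), ('L', 162, 211, 62.4, 12.8), ('W', 212, 229, 11.8, -6.5)]
fallen knob end @z.02 [15.9 -1.3] knob sides [ 33.1 -12.4] [33.2 10.8]
left inner @.063 [155.6  -1.2] right inner [106.9  -1.4]
```

Call:
arm_command:
  deltas:
    - {"dp":[-0.25,-0.05,0],"twist":0.02,"fingers":-0.6}
    - {"dp":[-0.5,-0.1,0],"twist":0.045,"fingers":-0.6}
    - {"dp":[-0.7,-0.37,0],"twist":0.07,"fingers":-0.6}
    - {"dp":[-0.9,-0.65,0],"twist":0.098,"fingers":-0.6}
    - {"dp":[-0.9,-0.65,0],"twist":0.098,"fingers":-0.6}
    - {"dp":[-0.9,-0.65,0],"twist":0.098,"fingers":-0.6}

```text
clock: 12.02
tcp_pos: [0.4685, -0.1485, 0.2264]
ee_rot: [180.0, -0.0, 68.0]
ft_force: [0.2, 0.8, -0.6]
gripper_width: 0.0268
gripper_force: 15.0
```

Call:
arm_command:
  deltas:
    - {"dp":[-0.3,0.01,0.1],"twist":0,"fingers":-0.6}
    - {"dp":[-0.504,0.01,0.4],"twist":0,"fingers":-0.6}
    - {"dp":[-0.504,0.01,0.8],"twist":0,"fingers":-0.6}
    - {"dp":[-0.504,0.01,1],"twist":0,"fingers":-0.6}
    - {"dp":[-0.504,0.01,1],"twist":0,"fingers":-0.6}

```text
clock: 12.65
tcp_pos: [0.4466, -0.2036, 0.1048]
ee_rot: [-179.8, -0.1, 68.2]
ft_force: [-0.4, 0.5, 0.2]
gripper_width: 0.0266
gripper_force: 15.0
```

Call:
arm_command:
  deltas:
    - {"dp":[0,0,0.03],"twist":0,"fingers":-0.6}
    - {"dp":[0,0,0.056],"twist":0,"fingers":-0.6}
    - {"dp":[0,0,0.056],"twist":0,"fingers":-0.6}
    - {"dp":[0,0,0.056],"twist":0,"fingers":0.2}
    - {"dp":[0,0,0.056],"twist":0,"fingers":0.2}
    - {"dp":[0,0,0.056],"twist":0,"fingers":0.2}
    - {"dp":[0,0,-0.1],"twist":0,"fingers":0.2}
    - {"dp":[0,0,-0.5],"twist":0,"fingers":0.2}
    - {"dp":[0,0,-0.94],"twist":0,"fingers":0.2}
    - {"dp":[0,0,-0.94],"twist":0,"fingers":0.2}

```text
clock: 13.9
tcp_pos: [0.4488, -0.2056, 0.2231]
ee_rot: [179.6, 0.1, 68.0]
ft_force: [0.4, -1.1, 0.1]
gripper_width: 0.0522
gripper_force: 0.0
```

Call:
arm_command:
  deltas:
    - {"dp":[0.25,0,0],"twist":0,"fingers":0.2}
    - {"dp":[0.55,0,0],"twist":-0.015,"fingers":0.2}
    - {"dp":[0.85,0,0],"twist":-0.03,"fingers":0.1}
    - {"dp":[0.85,0,0],"twist":-0.03,"fingers":0}

```text
clock: 14.4
tcp_pos: [0.4856, -0.1075, 0.2185]
ee_rot: [-180.0, -0.1, 79.2]
ft_force: [-0.8, -0.1, 0.2]
gripper_width: 0.0455
gripper_force: 0.0
```

Call:
arm_command:
  deltas:
    - {"dp":[0.25,0.05,0],"twist":-0.02,"fingers":-0.05}
    - {"dp":[0.5,0.1,0.1],"twist":-0.045,"fingers":-0.05}
    - {"dp":[0.67,0.15,0.3],"twist":-0.067,"fingers":-0.05}
    - {"dp":[0.67,0.15,0.5],"twist":-0.067,"fingers":-0.05}
    - {"dp":[0.67,0.15,0.5],"twist":-0.067,"fingers":-0.05}

```text
clock: 15.02
tcp_pos: [0.5169, -0.0357, 0.157]
ee_rot: [-179.8, -0.1, 102.9]
ft_force: [0.5, 0.8, 0.6]
gripper_width: 0.0412
gripper_force: 0.0
```

Call:
arm_command:
  deltas:
    - {"dp":[0,0,0.2],"twist":0,"fingers":-0.05}
    - {"dp":[0,0,0.4],"twist":0,"fingers":-0.05}
    - {"dp":[0,0,0.55],"twist":0,"fingers":-0.05}
    - {"dp":[0,0,0.55],"twist":0,"fingers":-0.05}

```text
clock: 15.52
tcp_pos: [0.5177, -0.0354, 0.0924]
ee_rot: [-179.9, -0.0, 102.9]
ft_force: [-0.4, 0.0, -0.1]
gripper_width: 0.0413
gripper_force: 0.0
```

Call:
arm_command:
  deltas:
    - {"dp":[0.025,0.01,0.035],"twist":0,"fingers":-0.05}
    - {"dp":[0.025,0.01,0.035],"twist":0,"fingers":-0.6}
    - {"dp":[0.025,0.01,0.035],"twist":0,"fingers":-0.6}
    - {"dp":[0.025,0.01,0.035],"twist":0,"fingers":-0.6}
    - {"dp":[0.025,0.01,0.035],"twist":0,"fingers":-0.6}
  newtons: 4

```text
clock: 16.15
tcp_pos: [0.519, -0.0318, 0.0892]
ee_rot: [180.0, 0.0, 102.9]
ft_force: [0.1, 0.6, 2.8]
gripper_width: 0.0266
gripper_force: 4.0
```

Call:
arm_command:
  deltas:
    - {"dp":[0,0,-0.08],"twist":0,"fingers":-0.6}
    - {"dp":[0,0,-0.16],"twist":0,"fingers":-0.6}
    - {"dp":[0,0,-0.24],"twist":0,"fingers":-0.6}
    - {"dp":[0,0,-0.24],"twist":0,"fingers":-0.6}

```text
clock: 16.65
tcp_pos: [0.5193, -0.0318, 0.1187]
ee_rot: [179.9, 0.0, 102.9]
ft_force: [-0.6, -0.1, -0.9]
gripper_width: 0.0269
gripper_force: 4.0
```

Run:
```python
from workcell import bot
from h import *
p=bot.snapshot("wrist"); s=bot.read_state()
print({k:np.round(s[k],4).tolist() for k in ["clock","tcp_pos","gripper_width","ft_force"]})
for u in (301,319,337): print(u,[(a,b,c,float(d),float(e)) for a,b,c,d,e in column(p,u,.027,300) if b>100])
```

```text
{'clock': 16.7, 'tcp_pos': [0.519, -0.0319, 0.1181], 'gripper_width': 0.0268, 'ft_force': [-0.3716, -0.9515, -0.6665]}
301 [('L', 126, 151, 94.7, 80.1), ('d', 152, 158, 79.5, 75.9), ('W', 160, 190, 74.6, 55.9), ('L', 191, 234, 55.3, 26.5), ('d', 235, 237, 25.8, 24.4), ('H', 238, 254, 23.7, 12.3), ('d', 255, 257, 11.6, 10.1), ('L', 258, 282, 9.4, -8.5), ('d', 284, 299, -10.0, -21.7)]
319 [('L', 131, 151, 91.9, 80.1), ('d', 152, 158, 79.5, 75.9), ('W', 160, 190, 74.6, 55.9), ('H', 191, 255, 55.2, 11.6), ('?', 256, 257, 10.9, 10.1), ('L', 258, 282, 9.4, -8.5), ('d', 284, 299, -10.0, -21.7)]
337 [('L', 124, 151, 95.9, 80.1), ('d', 152, 158, 79.5, 75.9), ('W', 160, 189, 74.6, 56.5), ('L', 190, 222, 55.9, 34.7), ('?', 223, 224, 34.1, 33.4), ('H', 225, 255, 32.7, 11.6), ('?', 256, 257, 10.8, 10.1), ('L', 258, 282, 9.4, -8.5), ('d', 284, 299, -10.0, -21.7)]
```

```bash
cat >> h.py <<'E'
def proj(p,s,x,z):
    P=np.append(E0+s/1000*Y+x/1000*X,[z/1000,1]); c=np.linalg.inv(np.array(p["cam_to_world"]))@P
    return p["fx"]*c[0]/c[2]+p["cx"], p["fy"]*c[1]/c[2]+p["cy"]
def fall(p,K,phi,a=53):   # corners (under-top, under-bottom, top-top, top-bottom) of the block, handle axis phi deg below horizontal
    c,s=np.cos(np.radians(phi)),np.sin(np.radians(phi)); out=[]
    for l in (a,a-19):
        for w in (11,-11): out.append(round(proj(p,K[0]+l*c+w*s,-1,K[1]-l*s+w*c)[1],1))
    return out
E
python3 - <<'E'
from workcell import bot
from h import *
p=bot.snapshot("wrist")
for phi in (0,15,30,45,60,75,90): print(phi,fall(p,(29,52),phi))
E
```

```text
0 [np.float64(155.8), np.float64(150.6), np.float64(193.8), np.float64(184.1)]
15 [np.float64(150.3), np.float64(155.9), np.float64(186.3), np.float64(187.5)]
30 [np.float64(152.2), np.float64(165.9), np.float64(183.8), np.float64(194.3)]
45 [np.float64(159.8), np.float64(179.2), np.float64(185.7), np.float64(203.6)]
60 [np.float64(171.4), np.float64(194.9), np.float64(191.3), np.float64(214.9)]
75 [np.float64(185.8), np.float64(212.3), np.float64(199.7), np.float64(227.5)]
90 [np.float64(202.3), np.float64(230.7), np.float64(210.3), np.float64(241.0)]
```

The fallen stamp is held rigid and horizontal (phi≈0). I'll loosen the grip to the minimum and give small vertical jolts so the block swings down.

Call:
arm_command:
  deltas:
    - {"dp":[0,0,0],"twist":0,"fingers":-0.4}
    - {"dp":[0,0,-0.2],"twist":0,"fingers":-0.4}
    - {"dp":[0,0,0],"twist":0,"fingers":-0.4}
    - {"dp":[0,0,-0.2],"twist":0,"fingers":-0.4}
    - {"dp":[0,0,-0.05],"twist":0,"fingers":-0.4}
    - {"dp":[0,0,-0.1],"twist":0,"fingers":-0.4}
  newtons: 3

```text
clock: 17.5
tcp_pos: [0.5174, -0.0318, 0.1278]
ee_rot: [-179.8, -0.1, 103.0]
ft_force: [-1.3, -0.9, -0.6]
gripper_width: 0.0266
gripper_force: 3.0
```

Run:
```python
from workcell import bot
from h import *
p=bot.snapshot("wrist"); s=bot.read_state()
print({k:np.round(s[k],4).tolist() for k in ["clock","tcp_pos","gripper_width","gripper_force","ft_force"]})
for u in (301,319,337): print(u,[(a,b,c) for a,b,c,d,e in column(p,u,.027,300) if b>100])
zK=(s["tcp_pos"][2]*1000-66)
for phi in (0,15,30,45,60,75,90): print(phi,[float(v) for v in fall(p,(29,zK),phi)])
```

```text
{'clock': 17.55, 'tcp_pos': [0.5183, -0.0316, 0.1295], 'gripper_width': 0.0269, 'gripper_force': 2.9996, 'ft_force': [1.1793, -0.2145, 0.6556]}
301 [('W', 120, 124), ('L', 125, 164), ('?', 165, 166), ('W', 167, 201), ('L', 203, 237), ('H', 239, 255), ('d', 256, 257), ('L', 258, 282), ('d', 284, 299)]
319 [('L', 131, 164), ('?', 165, 166), ('W', 167, 189), ('H', 190, 255), ('d', 256, 257), ('L', 258, 282), ('d', 284, 299)]
337 [('L', 127, 165), ('?', 166, 167), ('W', 168, 203), ('L', 204, 226), ('?', 227, 228), ('H', 229, 255), ('?', 256, 257), ('L', 258, 282), ('d', 284, 299)]
0 [157.3, 152.0, 195.6, 185.7]
15 [151.7, 157.2, 188.0, 189.1]
30 [153.6, 167.2, 185.5, 195.9]
45 [161.1, 180.6, 187.3, 205.3]
60 [172.7, 196.4, 192.9, 216.6]
75 [187.3, 213.9, 201.3, 229.3]
90 [203.9, 232.4, 212.0, 242.9]
```

Call:
arm_command:
  deltas:
    - {"dp":[0,0,-0.2],"twist":0,"fingers":-0.4}
    - {"dp":[0,0,0.1],"twist":0,"fingers":-0.4}
    - {"dp":[0,0,-0.2],"twist":0,"fingers":-0.4}
    - {"dp":[0,0,0.1],"twist":0,"fingers":-0.4}
    - {"dp":[0,0,-0.2],"twist":0,"fingers":-0.4}
    - {"dp":[0,0,0.1],"twist":0,"fingers":-0.4}
    - {"dp":[0,0,-0.2],"twist":0,"fingers":-0.4}
    - {"dp":[0,0,-0.05],"twist":0,"fingers":-0.4}
    - {"dp":[0,0,-0.05],"twist":0,"fingers":-0.4}

```text
clock: 18.68
tcp_pos: [0.5179, -0.0318, 0.1344]
ee_rot: [-179.9, -0.0, 103.0]
ft_force: [-0.3, -0.8, -0.3]
gripper_width: 0.0267
gripper_force: 3.0
```

```bash
cat > st.py <<'E'
from workcell import bot
from h import *
p=bot.snapshot("wrist"); s=bot.read_state()
print({k:np.round(s[k],4).tolist() for k in ["clock","tcp_pos","gripper_width","ft_force"]},sx(s["tcp_pos"]))
for u in (301,319,337): print(u,[(a,b,c) for a,b,c,d,e in column(p,u,.027,300) if b>100])
zK=(s["tcp_pos"][2]*1000-66)
for phi in (45,60,70,80,90): print(phi,[float(v) for v in fall(p,(sx(s["tcp_pos"])[0],zK),phi)])
E
python3 st.py
```

```text
{'clock': 18.725, 'tcp_pos': [0.5181, -0.0318, 0.1348], 'gripper_width': 0.0264, 'ft_force': [-0.3588, -0.3967, -0.9716]} [29.3 -1.2]
301 [('W', 120, 123), ('L', 125, 195), ('W', 197, 235), ('L', 236, 249), ('W', 250, 254), ('?', 255, 257), ('L', 258, 282), ('d', 284, 285), ('H', 286, 290), ('d', 291, 299)]
319 [('L', 130, 196), ('W', 197, 217), ('H', 218, 255), ('?', 256, 257), ('L', 258, 282), ('H', 285, 297), ('d', 298, 299)]
337 [('L', 124, 196), ('W', 197, 235), ('L', 237, 248), ('H', 250, 255), ('?', 256, 257), ('L', 258, 282), ('H', 285, 293), ('d', 294, 299)]
45 [160.0, 179.5, 186.0, 204.0]
60 [171.6, 195.3, 191.6, 215.2]
70 [181.0, 206.7, 197.0, 223.6]
80 [191.5, 218.7, 203.4, 232.3]
90 [202.7, 231.1, 210.6, 241.4]
```

Nearly upright (~83°). I'll lower it to the floor and release.

Call:
arm_command:
  deltas:
    - {"dp":[0.02,0,0.03],"twist":0,"fingers":-0.4}
    - {"dp":[0.02,0,0.05],"twist":0,"fingers":-0.4}
    - {"dp":[0.02,0,0.065],"twist":0,"fingers":-0.4}
    - {"dp":[0.02,0,0.075],"twist":0,"fingers":-0.4}
    - {"dp":[0.02,0,0.075],"twist":0,"fingers":-0.4}

```text
clock: 19.35
tcp_pos: [0.5182, -0.0295, 0.1266]
ee_rot: [-180.0, 0.0, 103.0]
ft_force: [-0.4, 0.4, -0.8]
gripper_width: 0.0267
gripper_force: 3.0
```

```bash
python3 st.py
```

```text
{'clock': 19.4, 'tcp_pos': [0.5183, -0.0294, 0.1267], 'gripper_width': 0.0266, 'ft_force': [0.4898, -0.3088, -0.3712]} [31.5 -0.5]
301 [('L', 129, 195), ('W', 196, 235), ('L', 236, 282), ('d', 284, 285), ('H', 286, 290), ('d', 291, 299)]
319 [('L', 136, 196), ('W', 197, 217), ('H', 218, 255), ('d', 256, 257), ('L', 258, 282), ('H', 285, 297), ('d', 298, 299)]
337 [('L', 128, 196), ('W', 198, 235), ('L', 236, 248), ('?', 249, 250), ('H', 251, 255), ('?', 256, 257), ('L', 258, 282), ('H', 285, 294), ('d', 295, 299)]
45 [159.9, 179.4, 185.9, 203.8]
60 [171.5, 195.1, 191.5, 215.1]
70 [180.9, 206.5, 196.8, 223.4]
80 [191.3, 218.5, 203.2, 232.1]
90 [202.5, 230.9, 210.5, 241.2]
```

Call:
arm_command:
  deltas:
    - {"dp":[0.0,0,0.015],"twist":0,"fingers":-0.4}
    - {"dp":[0.0,0,0.03],"twist":0,"fingers":-0.4}
    - {"dp":[0.0,0,0.03],"twist":0,"fingers":-0.4}

```text
clock: 19.77
tcp_pos: [0.5182, -0.0294, 0.1229]
ee_rot: [-180.0, -0.0, 103.0]
ft_force: [-0.5, 0.8, 0.1]
gripper_width: 0.027
gripper_force: 3.0
```

Call:
arm_command:
  deltas:
    - {"dp":[0.0,0,0.015],"twist":0,"fingers":-0.4}
    - {"dp":[0.0,0,0.03],"twist":0,"fingers":-0.4}
    - {"dp":[0.0,0,0.03],"twist":0,"fingers":-0.4}

```text
clock: 20.15
tcp_pos: [0.5181, -0.0294, 0.1193]
ee_rot: [-180.0, -0.0, 103.0]
ft_force: [-0.1, 0.2, -0.2]
gripper_width: 0.0269
gripper_force: 3.0
```

```bash
python3 st.py
```

```text
{'clock': 20.2, 'tcp_pos': [0.5182, -0.0294, 0.1194], 'gripper_width': 0.0266, 'ft_force': [0.2756, -0.1252, -1.0404]} [31.5 -0.5]
301 [('L', 130, 195), ('W', 196, 234), ('L', 236, 282), ('d', 284, 285), ('H', 286, 290), ('d', 291, 299)]
319 [('L', 137, 196), ('W', 197, 217), ('H', 218, 255), ('d', 256, 257), ('L', 258, 282), ('H', 285, 297), ('d', 298, 299)]
337 [('L', 130, 196), ('W', 198, 235), ('L', 237, 248), ('H', 250, 255), ('d', 256, 257), ('L', 258, 282), ('H', 285, 294), ('d', 295, 299)]
45 [160.0, 179.5, 186.0, 203.9]
60 [171.6, 195.2, 191.6, 215.2]
70 [181.0, 206.6, 196.9, 223.5]
80 [191.4, 218.6, 203.3, 232.2]
90 [202.6, 231.0, 210.6, 241.3]
```

Run:
```python
from workcell import bot
from h import *
p=bot.snapshot("wrist")
h=cv2.cvtColor(cv2.medianBlur(p["img"],3),cv2.COLOR_BGR2HSV)
m=cv2.inRange(h,np.array([13,60,150]),np.array([28,255,255]))
n,l,s,c=cv2.connectedComponentsWithStats(m)
for i in range(1,n):
    if s[i][4]>150: print(s[i].tolist())
for v in range(194,240,4):
    us=np.where(m[v,270:370])[0]+270; print(v,us.min() if len(us) else None,us.max() if len(us) else None, end='; ')
print()
for z in (8,20,27,35,45,55):
    a=proj(p,31,-23,z);b=proj(p,31,21,z);print(z,np.round(a,1),np.round(b,1),round(b[0]-a[0],1))
```

```text
[251, 0, 26, 298, 2937]
[279, 0, 82, 41, 2027]
[365, 0, 21, 249, 2457]
[282, 91, 16, 38, 450]
[340, 91, 18, 38, 493]
[286, 196, 71, 41, 2164]
[379, 245, 12, 53, 361]
[170, 308, 342, 17, 4810]
194 270 369; 198 270 369; 202 270 369; 206 270 369; 210 270 369; 214 270 369; 218 270 369; 222 270 369; 226 270 369; 230 270 369; 234 270 369; 238 270 369; 
8 [289.3 221.1] [351.2 221.1] 61.9
20 [287.5 227.1] [353.  227.1] 65.5
27 [286.3 231. ] [354.1 231. ] 67.7
35 [284.9 235.7] [355.4 235.7] 70.5
45 [283.  242.2] [357.3 242.2] 74.3
55 [280.8 249.4] [359.3 249.4] 78.5
```

Call:
arm_command:
  deltas:
    - {"dp":[0.0,0,0.02],"twist":0,"fingers":-0.4}
    - {"dp":[0.0,0,0.035],"twist":0,"fingers":-0.4}
    - {"dp":[0.0,0,0.05],"twist":0,"fingers":-0.4}
    - {"dp":[0.0,0,0.05],"twist":0,"fingers":-0.4}

```text
clock: 20.75
tcp_pos: [0.5182, -0.0295, 0.1134]
ee_rot: [-180.0, 0.0, 102.9]
ft_force: [-1.2, -1.3, 3.5]
gripper_width: 0.0267
gripper_force: 3.0
```

Call:
arm_command:
  deltas:
    - {"dp":[0.0,0,0.015],"twist":0,"fingers":-0.4}
    - {"dp":[0.0,0,0.03],"twist":0,"fingers":-0.4}
    - {"dp":[0.0,0,0.03],"twist":0,"fingers":-0.4}

```text
clock: 21.12
tcp_pos: [0.5182, -0.0294, 0.1097]
ee_rot: [-180.0, -0.0, 103.0]
ft_force: [-1.3, -0.9, 1.3]
gripper_width: 0.0271
gripper_force: 3.0
```

```bash
python3 st.py
```

```text
{'clock': 21.175, 'tcp_pos': [0.5181, -0.0294, 0.1097], 'gripper_width': 0.0271, 'ft_force': [-1.2008, -2.3328, 1.5451]} [31.6 -0.6]
301 [('L', 132, 200), ('?', 201, 202), ('W', 203, 241), ('L', 242, 282), ('d', 284, 285), ('H', 286, 299)]
319 [('L', 138, 201), ('W', 203, 224), ('H', 225, 255), ('d', 256, 257), ('L', 259, 282), ('?', 283, 284), ('H', 285, 299)]
337 [('L', 132, 201), ('W', 202, 241), ('L', 243, 282), ('?', 283, 284), ('H', 285, 299)]
45 [159.9, 179.4, 185.9, 203.8]
60 [171.5, 195.1, 191.4, 215.0]
70 [180.9, 206.5, 196.8, 223.3]
80 [191.3, 218.5, 203.2, 232.1]
90 [202.5, 230.9, 210.4, 241.2]
```

It's upright on the floor. I'll release it and go to the inner right stamp.

Call:
arm_command:
  deltas:
    - {"dp":[0,0,0],"twist":0,"fingers":0.1}
    - {"dp":[0,0,0],"twist":0,"fingers":0.1}
    - {"dp":[0,0,0],"twist":0,"fingers":0.1}
    - {"dp":[0,0,-0.1],"twist":0,"fingers":0.1}
    - {"dp":[0,0,-0.4],"twist":0,"fingers":0.1}
    - {"dp":[0,0,-0.6],"twist":0,"fingers":0.1}
    - {"dp":[0,0,-0.6],"twist":0,"fingers":0.1}

```text
clock: 22.05
tcp_pos: [0.5194, -0.0293, 0.1844]
ee_rot: [179.8, 0.1, 103.0]
ft_force: [-0.8, 0.2, -0.6]
gripper_width: 0.0475
gripper_force: 0.0
```

```bash
cat > b.py <<'E'
from workcell import bot
from h import *
p=bot.snapshot("wrist"); s=bot.read_state()
print({k:np.round(s[k],4).tolist() for k in ["clock","tcp_pos","ee_rot","gripper_width","ft_force"]},sx(s["tcp_pos"]))
for st,c in blobs(p["img"],[((0,100,50),(11,255,200))],150): print(st,np.round(c,1),sx(ray(p,*c,.063)))
E
python3 b.py
```

```text
{'clock': 22.1, 'tcp_pos': [0.5187, -0.0295, 0.1829], 'ee_rot': [179.8967, 0.0621, 102.944], 'gripper_width': 0.0478, 'ft_force': [0.316, -0.2617, 0.1198]} [31.4 -0.1]
[ 298    0   40   53 1567] [316.8  26.8] [157.1  -1.5]
[ 299   91   37   38 1112] [317.1 109.4] [107.   -1.5]
[301 212  33  44 909] [317.2 237.7] [13.7 -1.7]
```

```bash
python3 st.py | head -4
python3 - <<'E'
from workcell import bot
from h import *
p=bot.snapshot("wrist")
for s in (13,20,31): print(s,[np.round(proj(p,s,-1,z),1).tolist() for z in (8,27,40,63,75)], "edges",[round(proj(p,s+d,-1,z)[1]) for d,z in((11,27),(-11,27),(13,63),(-13,63))])
h=cv2.cvtColor(cv2.medianBlur(p["img"],3),cv2.COLOR_BGR2HSV)
m=cv2.inRange(h,np.array([13,60,150]),np.array([28,255,255]));n,l,s,c=cv2.connectedComponentsWithStats(m)
print([s[i].tolist() for i in range(1,n) if s[i][4]>150])
E
```

```text
{'clock': 22.15, 'tcp_pos': [0.5182, -0.0295, 0.182], 'gripper_width': 0.048, 'ft_force': [0.2275, 0.0274, 0.2954]} [31.4 -0.6]
301 [('H', 103, 116), ('W', 117, 124), ('L', 125, 189), ('d', 190, 191), ('W', 192, 212), ('L', 214, 228), ('W', 230, 240), ('d', 241, 256), ('L', 258, 282), ('d', 284, 299)]
319 [('L', 130, 189), ('?', 190, 192), ('W', 193, 211), ('H', 212, 255), ('?', 256, 257), ('L', 258, 282), ('d', 284, 299)]
337 [('H', 107, 112), ('W', 113, 124), ('L', 125, 190), ('d', 191, 192), ('W', 193, 213), ('L', 215, 228), ('W', 230, 240), ('d', 242, 256), ('L', 258, 283), ('d', 284, 299)]
13 [[320.4, 216.5], [320.4, 223.6], [320.3, 229.0], [320.3, 240.1], [320.3, 246.9]] edges [211, 235, 224, 256]
20 [[320.4, 209.2], [320.4, 215.9], [320.3, 221.0], [320.3, 231.4], [320.3, 237.7]] edges [204, 228, 215, 248]
31 [[320.4, 197.7], [320.4, 203.6], [320.3, 208.1], [320.3, 217.4], [320.3, 223.0]] edges [191, 216, 200, 234]
[[270, 0, 40, 242, 2084], [289, 0, 23, 19, 322], [328, 0, 23, 20, 335], [328, 0, 43, 242, 2085], [290, 27, 60, 34, 1072], [292, 97, 14, 28, 293], [334, 97, 15, 28, 299], [294, 192, 53, 24, 1078], [211, 244, 21, 54, 587], [413, 245, 18, 53, 517], [95, 302, 14, 24, 207], [214, 307, 342, 18, 4917]]
```

The stamp toppled again and now leans over the end wall. I'll measure its pose with the row widths of its block.

```bash
cat > w.py <<'E'
from workcell import bot
from h import *
# block rows: width in px -> height z and s of that edge (44 mm wide)
p=bot.snapshot("wrist"); s=bot.read_state()
print({k:np.round(s[k],4).tolist() for k in ["clock","tcp_pos","gripper_width","ft_force"]},sx(s["tcp_pos"]))
h=cv2.cvtColor(cv2.medianBlur(p["img"],3),cv2.COLOR_BGR2HSV)
m=cv2.inRange(h,np.array([13,60,130]),np.array([28,255,255]));n,l,st,c=cv2.connectedComponentsWithStats(m)
cand=[i for i in range(1,n) if st[i][4]>500 and 40<st[i][2]<110 and 150<st[i][1]<290 and 260<st[i][0]<330]
zs=np.arange(0,110,1.)
for i in cand:
    print("comp",st[i].tolist())
    x,y,w,hh,_=st[i]
    for v in range(y,y+hh,3):
        us=np.where(l[v]==i)[0]; wd=us.max()-us.min()+1
        best=min(zs,key=lambda z: abs(np.linalg.norm((ray(p,us.max()+.5,v,z/1000)-ray(p,us.min()-.5,v,z/1000))[:2])*1000-44))
        q=sx(ray(p,(us.max()+us.min())/2,v,best/1000)); print(v,wd,"z",best,"s,x",q,"V",int(h[v,us.min()+5,2]),int(h[v,us.max()-5,2]))
E
python3 w.py
```

```text
{'clock': 22.25, 'tcp_pos': [0.5178, -0.0294, 0.1812], 'gripper_width': 0.048, 'ft_force': [-0.0584, 0.061, -0.4215]} [31.6 -0.9]
comp [294, 193, 54, 22, 1086]
193 48 z 4.0 s,x [34.7 -1.3] V 199 105
196 52 z 26.0 s,x [37.7 -1.3] V 252 247
199 53 z 31.0 s,x [36.5 -0.9] V 252 252
202 53 z 32.0 s,x [34.1 -0.9] V 252 252
205 54 z 37.0 s,x [33.  -1.3] V 252 251
208 54 z 37.0 s,x [30.5 -1.3] V 252 252
211 52 z 29.0 s,x [25.4 -1.3] V 211 245
214 33 z 0.0 s,x [13.1  5.8] V 130 171
```

Call:
arm_command:
  deltas:
    - {"dp":[-0.2,0,0.05],"twist":0,"fingers":0.1}
    - {"dp":[-0.38,-0.005,0.3],"twist":0,"fingers":0.1}
    - {"dp":[-0.38,-0.005,0.6],"twist":0,"fingers":0.1}
    - {"dp":[-0.38,-0.005,0.71],"twist":0,"fingers":0.1}
    - {"dp":[-0.38,-0.005,0.71],"twist":0,"fingers":-0.4}
    - {"dp":[-0.38,-0.005,0.71],"twist":0,"fingers":-0.4}
    - {"dp":[-0.38,-0.005,0.71],"twist":0,"fingers":-0.4}
    - {"dp":[-0.38,-0.005,0.71],"twist":0,"fingers":-0.4}
  newtons: 3

```text
clock: 23.25
tcp_pos: [0.5282, -0.0741, 0.0974]
ee_rot: [179.9, 0.0, 103.0]
ft_force: [-0.5, -0.3, 0.7]
gripper_width: 0.0273
gripper_force: 0.7
```

Call:
arm_command:
  deltas:
    - {"dp":[0.1,0,-0.2],"twist":0,"fingers":-0.4}
    - {"dp":[0.2,0,-0.35],"twist":0,"fingers":-0.4}
    - {"dp":[0.25,0,-0.2],"twist":0,"fingers":-0.4}
    - {"dp":[0.3,0,-0.5],"twist":0,"fingers":-0.4}
    - {"dp":[0.35,0,-0.2],"twist":0,"fingers":-0.4}
    - {"dp":[0.38,0,-0.5],"twist":0,"fingers":-0.4}
    - {"dp":[0.38,0,-0.2],"twist":0,"fingers":-0.4}
    - {"dp":[0.38,0,-0.45],"twist":0,"fingers":-0.4}
    - {"dp":[0.38,0,-0.35],"twist":0,"fingers":-0.4}
    - {"dp":[0.38,0,-0.35],"twist":0,"fingers":-0.4}

```text
clock: 24.5
tcp_pos: [0.5167, -0.0295, 0.1371]
ee_rot: [-179.9, -0.0, 103.0]
ft_force: [0.2, -0.6, -0.9]
gripper_width: 0.027
gripper_force: 3.0
```

```bash
python3 w.py
```

```text
{'clock': 24.55, 'tcp_pos': [0.5169, -0.0295, 0.1375], 'gripper_width': 0.0268, 'ft_force': [0.4102, -0.6101, -0.8724]} [31.7 -1.8]
comp [284, 168, 74, 40, 2394]
168 57 z 0.0 s,x [65.  -5.3] V 159 140
171 71 z 43.0 s,x [70.4 -2.2] V 241 237
174 72 z 47.0 s,x [69.2 -2.5] V 242 239
177 72 z 47.0 s,x [67.4 -2.5] V 244 240
180 73 z 50.0 s,x [66.1 -2.1] V 245 242
183 74 z 53.0 s,x [64.9 -2.4] V 248 245
186 74 z 53.0 s,x [63.1 -2.4] V 241 238
189 73 z 51.0 s,x [60.8 -2.1] V 207 201
192 72 z 49.0 s,x [58.4 -2.4] V 207 201
195 71 z 47.0 s,x [56.  -2.1] V 208 200
198 70 z 45.0 s,x [53.5 -2.5] V 211 200
201 70 z 46.0 s,x [51.8 -2.5] V 212 199
204 68 z 41.0 s,x [48.4 -2.5] V 212 199
207 24 z 0.0 s,x [33.9 -2.6] V 97 125
```

Call:
arm_command:
  deltas:
    - {"dp":[0,0,-0.25],"twist":0,"fingers":-0.4}
    - {"dp":[0,0,0.1],"twist":0,"fingers":-0.4}
    - {"dp":[0,0,-0.25],"twist":0,"fingers":-0.4}
    - {"dp":[0,0,0.1],"twist":0,"fingers":-0.4}
    - {"dp":[0,0,-0.25],"twist":0,"fingers":-0.4}
    - {"dp":[0,0,0.1],"twist":0,"fingers":-0.4}
    - {"dp":[0,0,-0.25],"twist":0,"fingers":-0.4}
    - {"dp":[0,0,0.1],"twist":0,"fingers":-0.4}
    - {"dp":[0.1,0,-0.1],"twist":0,"fingers":-0.4}
    - {"dp":[0.1,0,-0.0],"twist":0,"fingers":-0.4}

```text
clock: 25.8
tcp_pos: [0.516, -0.0168, 0.1398]
ee_rot: [179.8, 0.0, 103.0]
ft_force: [1.3, -0.1, -1.4]
gripper_width: 0.0269
gripper_force: 3.0
```

```bash
python3 w.py
```

```text
{'clock': 25.85, 'tcp_pos': [0.5146, -0.0177, 0.1372], 'gripper_width': 0.0268, 'ft_force': [-1.0281, -1.0162, -2.0814]} [43.7 -1.4]
comp [285, 175, 72, 40, 2326]
175 62 z 20.0 s,x [75.3  0.1] V 175 185
178 69 z 42.0 s,x [77.6  0.4] V 232 228
181 69 z 42.0 s,x [75.7  0.4] V 234 231
184 70 z 46.0 s,x [74.6  0.1] V 237 233
187 71 z 49.0 s,x [73.4  0.4] V 241 240
190 72 z 52.0 s,x [72.2  0.1] V 245 237
193 71 z 50.0 s,x [69.8  0.4] V 223 218
196 70 z 48.0 s,x [67.4  0.1] V 222 217
199 70 z 48.0 s,x [65.4  0.1] V 223 217
202 69 z 46.0 s,x [62.9  0.4] V 224 217
205 69 z 47.0 s,x [61.2  0.4] V 225 216
208 68 z 44.0 s,x [58.2  0.1] V 225 215
211 67 z 42.0 s,x [55.6  0.4] V 225 215
214 1 z 0.0 s,x [39.5 -9. ] V 92 210
```

Call:
arm_command:
  deltas:
    - {"dp":[0,0,0.1],"twist":0,"fingers":-0.4}
    - {"dp":[0,0,0.15],"twist":0,"fingers":-0.4}
    - {"dp":[0.05,0,0.15],"twist":0,"fingers":-0.4}
    - {"dp":[0.1,0,0.145],"twist":0,"fingers":-0.4}
    - {"dp":[0.15,0,0.145],"twist":0,"fingers":-0.4}
    - {"dp":[0.2,0,0.15],"twist":0,"fingers":-0.4}

```text
clock: 26.6
tcp_pos: [0.5096, 0.006, 0.1209]
ee_rot: [180.0, 0.0, 103.0]
ft_force: [-0.6, -0.5, -0.7]
gripper_width: 0.0268
gripper_force: 3.0
```

```bash
python3 w.py
```

```text
{'clock': 26.65, 'tcp_pos': [0.5094, 0.0069, 0.1207], 'gripper_width': 0.027, 'ft_force': [-0.258, 0.1689, -1.0452]} [68.9 -1. ]
```

```bash
sed -i 's/40<st\[i\]\[2\]<110 and 150<st\[i\]\[1\]<290/40<st[i][2]<110 and 90<st[i][1]<290/' w.py; python3 w.py
```

```text
{'clock': 26.7, 'tcp_pos': [0.5094, 0.0064, 0.1207], 'gripper_width': 0.0268, 'ft_force': [-0.1357, 1.0724, -0.7224]} [68.4 -1. ]
comp [284, 140, 73, 79, 2037]
140 60 z 0.0 s,x [124.4  -0.6] V 201 207
143 71 z 23.0 s,x [124.3  -1.6] V 250 252
146 73 z 28.0 s,x [123.   -1.6] V 251 251
149 73 z 29.0 s,x [121.3  -1.6] V 251 251
152 73 z 29.0 s,x [119.5  -1.6] V 251 251
155 72 z 27.0 s,x [117.4  -1.3] V 251 251
158 72 z 28.0 s,x [115.7  -1.3] V 251 251
161 71 z 25.0 s,x [113.5  -1.6] V 251 251
164 71 z 26.0 s,x [111.8  -1.6] V 251 250
167 71 z 26.0 s,x [109.9  -1.6] V 251 250
170 71 z 27.0 s,x [108.2  -1.6] V 251 250
173 71 z 27.0 s,x [106.3  -1.6] V 250 250
176 64 z 8.0 s,x [100.7  -1.9] V 189 159
179 10 z 0.0 s,x [96.9 18.8] V 193 193
182 13 z 0.0 s,x [94.7 19.2] V 223 222
185 15 z 0.0 s,x [92.5 18.5] V 225 224
188 19 z 0.0 s,x [90.3 17.9] V 227 227
191 22 z 0.0 s,x [88.1 16.8] V 239 239
194 27 z 0.0 s,x [85.8 15.1] V 224 226
197 33 z 0.0 s,x [83.6 12.9] V 212 213
200 28 z 0.0 s,x [81.3 14.8] V 214 213
203 25 z 0.0 s,x [79.  15.2] V 215 212
206 24 z 0.0 s,x [76.7 15.6] V 214 213
209 24 z 0.0 s,x [74.4 15.7] V 214 211
212 24 z 0.0 s,x [72.1 15.7] V 213 211
215 23 z 0.0 s,x [69.8 15.4] V 213 211
218 1 z 0.0 s,x [67.5  8.8] V 202 110
```

Call:
arm_command:
  deltas:
    - {"dp":[-0.15,0,-0.5],"twist":0,"fingers":-0.385}
    - {"dp":[-0.2,0,-0.02],"twist":0,"fingers":-0.385}
    - {"dp":[-0.15,0,-0.5],"twist":0,"fingers":-0.385}
    - {"dp":[-0.2,0,-0.05],"twist":0,"fingers":-0.385}
    - {"dp":[-0.15,0,-0.55],"twist":0,"fingers":-0.385}
    - {"dp":[-0.2,0,-0.05],"twist":0,"fingers":-0.385}
    - {"dp":[-0.15,0,-0.55],"twist":0,"fingers":-0.385}
    - {"dp":[-0.2,0,-0.1],"twist":0,"fingers":-0.385}
    - {"dp":[-0.2,0,-0.1],"twist":0,"fingers":-0.385}

```text
clock: 27.82
tcp_pos: [0.5129, -0.0184, 0.1301]
ee_rot: [-179.7, -0.1, 102.9]
ft_force: [0.7, -0.3, -1.5]
gripper_width: 0.0268
gripper_force: 3.0
```

```bash
python3 w.py
```

```text
{'clock': 27.875, 'tcp_pos': [0.5139, -0.0179, 0.1319], 'gripper_width': 0.0262, 'ft_force': [-0.2399, 1.2497, -0.1674]} [43.7 -2.1]
comp [286, 188, 70, 39, 2136]
188 49 z 0.0 s,x [62.8  1.5] V 196 204
191 66 z 26.0 s,x [66.9 -4. ] V 220 218
194 68 z 32.0 s,x [66.4 -4. ] V 224 222
197 69 z 36.0 s,x [65.4 -3.6] V 233 244
200 70 z 39.0 s,x [64.3 -3.9] V 245 235
203 70 z 39.0 s,x [62.3 -3.9] V 237 232
206 69 z 37.0 s,x [59.7 -3.6] V 237 232
209 69 z 38.0 s,x [58.  -3.6] V 237 232
212 68 z 35.0 s,x [55.1 -4. ] V 237 232
215 68 z 36.0 s,x [53.4 -4. ] V 239 232
218 67 z 34.0 s,x [50.6 -3.7] V 240 231
221 67 z 34.0 s,x [48.5 -3.7] V 239 232
224 64 z 26.0 s,x [43.5 -4. ] V 237 218
```

Down to about 20° of lean. I'll touch the floor and drag towards +y so floor friction rights it.

Call:
arm_command:
  deltas:
    - {"dp":[0,0,0.06],"twist":0,"fingers":-0.385}
    - {"dp":[0.05,0,0.075],"twist":0,"fingers":-0.385}
    - {"dp":[0.1,0,0.075],"twist":0,"fingers":-0.385}
    - {"dp":[0.15,0,0.08],"twist":0,"fingers":-0.385}
    - {"dp":[0.2,0,0.09],"twist":0,"fingers":-0.385}
    - {"dp":[0.2,0,0.09],"twist":0,"fingers":-0.385}

```text
clock: 28.62
tcp_pos: [0.5096, 0.0062, 0.122]
ee_rot: [180.0, 0.0, 103.0]
ft_force: [0.5, -0.3, 0.3]
gripper_width: 0.0269
gripper_force: 3.0
```

```bash
python3 w.py
```

```text
{'clock': 28.675, 'tcp_pos': [0.5097, 0.0058, 0.122], 'gripper_width': 0.0269, 'ft_force': [-0.346, 0.3181, 0.8598]} [67.8 -0.9]
comp [284, 139, 72, 36, 1151]
139 64 z 2.0 s,x [124.4  -1.1] V 207 215
142 71 z 24.0 s,x [124.2  -1.4] V 251 251
145 72 z 27.0 s,x [122.6  -1.7] V 251 251
148 72 z 27.0 s,x [120.8  -1.7] V 251 251
151 72 z 28.0 s,x [119.1  -1.7] V 251 251
154 71 z 26.0 s,x [117.   -1.4] V 251 251
157 71 z 26.0 s,x [115.2  -1.4] V 251 251
160 71 z 27.0 s,x [113.5  -1.4] V 251 251
163 71 z 27.0 s,x [111.6  -1.4] V 251 250
166 71 z 28.0 s,x [109.9  -1.4] V 251 250
169 71 z 28.0 s,x [108.   -1.4] V 251 250
172 70 z 26.0 s,x [105.8  -1.7] V 250 248
comp [286, 188, 70, 41, 2038]
188 1 z 0.0 s,x [89.2 11.6] V 188 120
191 65 z 15.0 s,x [90.7 -0.8] V 206 205
194 67 z 21.0 s,x [90.2 -0.8] V 212 210
197 68 z 25.0 s,x [89.2 -1.1] V 219 224
200 70 z 31.0 s,x [88.9 -1.1] V 245 237
203 70 z 31.0 s,x [86.9 -1.1] V 235 228
206 70 z 32.0 s,x [85.3 -1.1] V 234 229
209 68 z 27.0 s,x [81.7 -1.1] V 234 229
212 68 z 27.0 s,x [79.7 -1.1] V 235 228
215 68 z 28.0 s,x [78.  -1.1] V 236 229
218 68 z 28.0 s,x [75.9 -1.1] V 236 229
221 67 z 26.0 s,x [73.2 -0.8] V 236 228
224 67 z 27.0 s,x [71.4 -0.8] V 236 228
227 49 z 0.0 s,x [59.1 -6.7] V 202 108
```

Call:
arm_command:
  deltas:
    - {"dp":[0.03,0,0.03],"twist":0,"fingers":-0.385}
    - {"dp":[0.06,0,0.05],"twist":0,"fingers":-0.385}
    - {"dp":[0.1,0,0.06],"twist":0,"fingers":-0.385}
    - {"dp":[0.13,0,0.08],"twist":0,"fingers":-0.385}

```text
clock: 29.18
tcp_pos: [0.5061, 0.0209, 0.1122]
ee_rot: [180.0, 0.0, 103.0]
ft_force: [-0.1, -1.4, 4.6]
gripper_width: 0.0267
gripper_force: 3.0
```

```bash
python3 w.py | grep -v "z 0.0"
```

```text
{'clock': 29.225, 'tcp_pos': [0.5059, 0.0214, 0.112], 'gripper_width': 0.0265, 'ft_force': [0.72, -0.5982, 3.7274]} [83.7 -1.1]
comp [283, 164, 75, 38, 1587]
167 71 z 18.0 s,x [124.3  -1.5] V 236 242
170 75 z 28.0 s,x [124.2  -1.5] V 250 251
173 75 z 29.0 s,x [122.6  -1.5] V 250 251
176 74 z 27.0 s,x [120.4  -1.2] V 250 250
179 74 z 27.0 s,x [118.6  -1.2] V 250 250
182 73 z 25.0 s,x [116.4  -1.5] V 250 250
185 73 z 26.0 s,x [114.7  -1.5] V 250 250
188 73 z 26.0 s,x [112.9  -1.5] V 250 250
191 73 z 27.0 s,x [111.3  -1.5] V 250 250
194 73 z 27.0 s,x [109.4  -1.5] V 250 249
197 73 z 28.0 s,x [107.8  -1.5] V 250 249
200 71 z 23.0 s,x [104.5  -1.5] V 242 237
```

```bash
sed -i 's/90<st\[i\]\[1\]<290/150<st[i][1]<290/; s/st\[i\]\[4\]>500/st[i][4]>250/' w.py; sed -i 's/260<st\[i\]\[0\]<330/260<st[i][0]<345/;s/40<st\[i\]\[2\]<110/15<st[i][2]<110/' w.py; python3 w.py | sed -n '/comp/p;/^2[0-9][0-9]/p'
```

```text
comp [283, 165, 75, 38, 1543]
201 71 z 23.0 s,x [104.5  -1.6] V 238 233
comp [331, 210, 26, 30, 375]
210 1 z 0.0 s,x [91.3 16.6] V 200 126
213 9 z 0.0 s,x [89.1 18.8] V 177 177
216 13 z 0.0 s,x [86.9 18.9] V 232 233
219 16 z 0.0 s,x [84.6 18.6] V 241 240
222 19 z 0.0 s,x [82.4 17.5] V 242 241
225 22 z 0.0 s,x [80.1 16.5] V 241 241
228 22 z 0.0 s,x [77.8 13.7] V 242 178
231 12 z 0.0 s,x [75.5 11.6] V 242 242
234 7 z 0.0 s,x [73.2 13.4] V 235 206
237 4 z 0.0 s,x [70.9 14.6] V 54 103
comp [285, 212, 26, 27, 324]
212 1 z 0.0 s,x [ 89.8 -20.1] V 118 174
215 10 z 0.0 s,x [ 87.6 -21.9] V 189 188
218 13 z 0.0 s,x [ 85.3 -21.6] V 241 242
221 16 z 0.0 s,x [ 83.1 -20.6] V 245 244
224 19 z 0.0 s,x [ 80.8 -19.6] V 245 244
227 22 z 0.0 s,x [ 78.5 -17.1] V 237 243
230 13 z 0.0 s,x [ 76.2 -13.9] V 245 244
233 7 z 0.0 s,x [ 73.9 -15.4] V 221 242
236 4 z 0.0 s,x [ 71.6 -16.5] V 76 62
```

Call:
arm_command:
  deltas:
    - {"dp":[0.01,0,0.025],"twist":0,"fingers":-0.385}
    - {"dp":[0.01,0,0.025],"twist":0,"fingers":-0.25}
    - {"dp":[0.01,0,0.025],"twist":0,"fingers":-0.25}
    - {"dp":[0.01,0,0.03],"twist":0,"fingers":-0.25}
    - {"dp":[0.01,0,0.03],"twist":0,"fingers":-0.25}

```text
clock: 29.9
tcp_pos: [0.5058, 0.0219, 0.1085]
ee_rot: [-180.0, 0.0, 103.0]
ft_force: [0.4, 0.2, -0.8]
gripper_width: 0.0325
gripper_force: 0.0
```

```bash
python3 w.py | sed -n '1p;/comp/p;/^2[0-9][0-9]/p'
```

```text
{'clock': 29.95, 'tcp_pos': [0.5058, 0.0219, 0.1086], 'gripper_width': 0.0326, 'ft_force': [-0.4203, 0.1776, 0.6498]} [84.3 -1.1]
comp [283, 167, 76, 39, 1719]
200 74 z 27.0 s,x [107.7  -1.4] V 250 249
203 73 z 25.0 s,x [105.3  -1.7] V 248 245
comp [285, 215, 27, 40, 523]
215 1 z 0.0 s,x [ 89.3 -20.6] V 119 192
218 8 z 0.0 s,x [ 87.1 -22.4] V 190 186
221 10 z 0.0 s,x [ 84.8 -21.7] V 202 202
224 13 z 0.0 s,x [ 82.6 -21.4] V 242 242
227 16 z 0.0 s,x [ 80.4 -21.1] V 234 241
230 13 z 0.0 s,x [ 78.1 -17.3] V 241 241
233 17 z 0.0 s,x [ 75.8 -15.2] V 242 240
236 19 z 0.0 s,x [ 73.6 -14.6] V 242 241
239 18 z 0.0 s,x [ 71.3 -15. ] V 242 241
242 18 z 0.0 s,x [ 69. -15.] V 242 241
245 15 z 0.0 s,x [ 66.6 -16.1] V 242 242
248 12 z 0.0 s,x [ 64.3 -17.2] V 243 242
251 9 z 0.0 s,x [ 62.  -18.4] V 242 242
254 5 z 0.0 s,x [ 59.6 -19.1] V 129 141
comp [331, 214, 27, 40, 555]
214 1 z 0.0 s,x [90. 17.] V 197 126
217 9 z 0.0 s,x [87.8 19.2] V 187 187
220 11 z 0.0 s,x [85.6 19.2] V 201 201
223 14 z 0.0 s,x [83.4 18.9] V 240 238
226 17 z 0.0 s,x [81.1 18.6] V 238 236
229 13 z 0.0 s,x [78.9 15.2] V 238 238
232 17 z 0.0 s,x [76.6 13.1] V 238 237
235 19 z 0.0 s,x [74.3 12.4] V 238 237
238 18 z 0.0 s,x [72.  12.8] V 238 237
241 18 z 0.0 s,x [69.7 12.8] V 238 238
244 16 z 0.0 s,x [67.4 13.6] V 238 238
247 13 z 0.0 s,x [65.1 14.7] V 238 238
250 10 z 0.0 s,x [62.8 15.8] V 237 237
253 4 z 0.0 s,x [60.4 17.3] V 67 166
```

Flat and upright. I'll grip firmly and slide it towards -y, then do the inner one the same way.

Call:
arm_command:
  deltas:
    - {"dp":[0,0,0.01],"twist":0,"fingers":-0.6}
    - {"dp":[0,0,0.01],"twist":0,"fingers":-0.6}
    - {"dp":[-0.06,0,0.01],"twist":0,"fingers":-0.6}
    - {"dp":[-0.14,0,0.01],"twist":0,"fingers":-0.6}
    - {"dp":[-0.23,0,0.01],"twist":0,"fingers":-0.6}
    - {"dp":[-0.31,0,0.01],"twist":0,"fingers":-0.6}
    - {"dp":[-0.35,0,0.01],"twist":0,"fingers":-0.6}
    - {"dp":[-0.35,0,0.01],"twist":0,"fingers":-0.6}
    - {"dp":[-0.35,0,0.01],"twist":0,"fingers":0.1}
    - {"dp":[-0.35,0,0.01],"twist":0,"fingers":0.1}
  newtons: 12

```text
clock: 31.2
tcp_pos: [0.5152, -0.0186, 0.1075]
ee_rot: [180.0, 0.0, 103.0]
ft_force: [-0.3, -0.8, 0.2]
gripper_width: 0.0392
gripper_force: 0.0
```

Call:
arm_command:
  deltas:
    - {"dp":[0,0,-0.1],"twist":0,"fingers":0.1}
    - {"dp":[0,0,-0.45],"twist":0,"fingers":0.1}
    - {"dp":[0.1,0,-0.5],"twist":0,"fingers":0.1}
    - {"dp":[0.35,0,-0.5],"twist":0,"fingers":0.1}

```text
clock: 31.7
tcp_pos: [0.5063, 0.0215, 0.1685]
ee_rot: [179.9, 0.1, 102.8]
ft_force: [-0.7, 1.0, 1.5]
gripper_width: 0.0477
gripper_force: 0.0
```

```bash
python3 b.py;  python3 w.py | grep comp
```

```text
{'clock': 31.75, 'tcp_pos': [0.5048, 0.0268, 0.1682], 'ee_rot': [179.9344, -0.0617, 103.1393], 'gripper_width': 0.0477, 'ft_force': [-1.5667, 4.8329, 0.2342]} [89.3 -0.9]
[ 299   44   41   47 1491] [319.   67.1] [183.8  -1.5]
[ 300   95   40   41 1292] [319.2 114.9] [156.   -1.4]
[ 301  160   38   39 1137] [319.4 179.1] [114.9  -1.5]
[304 285  33  13 326] [320.3 290. ] [31.5 -1.1]
comp [292, 161, 57, 30, 973]
comp [294, 244, 53, 13, 641]
comp [278, 284, 37, 24, 484]
comp [326, 284, 36, 24, 464]
```

Call:
arm_command:
  deltas:
    - {"dp":[0.2,0,0],"twist":0,"fingers":0.1}
    - {"dp":[0.252,-0.004,0.1],"twist":0,"fingers":0.1}
    - {"dp":[0.252,-0.004,0.4],"twist":0,"fingers":0.1}
    - {"dp":[0.252,-0.004,0.505],"twist":0,"fingers":0.1}
    - {"dp":[0.252,-0.004,0.505],"twist":0,"fingers":-0.1}
    - {"dp":[0.252,-0.004,0.505],"twist":0,"fingers":-0.6}
    - {"dp":[0.252,-0.004,0.505],"twist":0,"fingers":-0.6}
    - {"dp":[0.252,-0.004,0.505],"twist":0,"fingers":-0.6}

```text
clock: 32.8
tcp_pos: [0.4992, 0.0512, 0.1077]
ee_rot: [179.9, 0.0, 102.9]
ft_force: [-0.9, -0.7, 4.9]
gripper_width: 0.0263
gripper_force: 12.0
```

Call:
arm_command:
  deltas:
    - {"dp":[-0.05,0,0],"twist":0,"fingers":-0.6}
    - {"dp":[-0.12,0,0],"twist":0,"fingers":-0.6}
    - {"dp":[-0.19,0,0],"twist":0,"fingers":-0.6}
    - {"dp":[-0.225,0,0],"twist":0,"fingers":-0.6}
    - {"dp":[-0.225,0,0],"twist":0,"fingers":-0.6}
    - {"dp":[-0.225,0,0],"twist":0,"fingers":0.1}
    - {"dp":[-0.225,0,0],"twist":0,"fingers":0.1}
    - {"dp":[-0.225,0,-0.1],"twist":0,"fingers":0.1}
    - {"dp":[-0.225,0,-0.5],"twist":0,"fingers":0.1}
    - {"dp":[-0.225,0,-0.9],"twist":0,"fingers":0.1}

```text
clock: 34.05
tcp_pos: [0.5043, 0.0252, 0.2166]
ee_rot: [-180.0, -0.0, 103.0]
ft_force: [1.0, -1.0, 0.8]
gripper_width: 0.0476
gripper_force: 0.0
```

Call:
arm_command:
  deltas:
    - {"dp":[-0.35,-0.18,0],"twist":0.027,"fingers":0.2}
    - {"dp":[-0.7,-0.36,0],"twist":0.054,"fingers":0.2}
    - {"dp":[-1,-0.5,0],"twist":0.08,"fingers":0.2}
    - {"dp":[-1,-0.5,0],"twist":0.097,"fingers":0.2}

```text
clock: 34.55
tcp_pos: [0.4722, -0.1087, 0.2155]
ee_rot: [180.0, 0.1, 67.5]
ft_force: [-0.3, -0.3, 0.4]
gripper_width: 0.0517
gripper_force: 0.0
```

Run:
```python
from workcell import bot
from h import *
p=bot.snapshot("wrist"); s=bot.read_state()
print({k:np.round(s[k],4).tolist() for k in ["clock","tcp_pos","ee_rot"]})
p=bot.snapshot("top")
for st,c in blobs(p["img"],[((0,80,30),(12,255,200))],20): 
    q=ray(p,*c,.057)
    if abs(q[0]-.45)<.1 and -.3<q[1]<.2: print(st,np.round(q,4),sx(q))
```

```text
{'clock': 34.6, 'tcp_pos': [0.4727, -0.1069, 0.2156], 'ee_rot': [179.9637, 0.0176, 67.3625]}
[288 182   3  10  22] [ 0.5158 -0.011   0.057 ] [50.   1.3]
[257 188  13  12 121] [0.5003 0.0425 0.057 ] [105.6  -1.8]
[219 193  27  15 259] [0.4854 0.106  0.057 ] [170.8  -2. ]
```

The top view shows the inner right stamp at s≈105, so it lagged in the grip. The gap is still too small, so I'll slide it again quickly with a firmer grip.

Call:
arm_command:
  deltas:
    - {"dp":[0.4,-0.1,0],"twist":-0.027,"fingers":0.1}
    - {"dp":[0.8,-0.2,0.1],"twist":-0.054,"fingers":0.1}
    - {"dp":[1,-0.25,0.2],"twist":-0.08,"fingers":0.1}
    - {"dp":[1,-0.25,0.2],"twist":-0.097,"fingers":0.1}

```text
clock: 35.15
tcp_pos: [0.4897, 0.0204, 0.1906]
ee_rot: [-180.0, -0.1, 103.7]
ft_force: [-0.1, -1.4, 0.2]
gripper_width: 0.048
gripper_force: 0.0
```

```bash
python3 b.py
```

```text
{'clock': 35.2, 'tcp_pos': [0.4899, 0.0191, 0.1909], 'ee_rot': [-179.9832, -0.0362, 103.8457], 'gripper_width': 0.0478, 'ft_force': [-0.1876, 0.2829, 0.1526]} [ 85.2 -17.2]
[ 328   58   37   40 1155] [345.9  77.1] [183.8  -1.5]
[ 327  102   36   36 1016] [344.5 119.5] [156.   -1.5]
[326 175  34  34 891] [342.5 191.2] [104.2  -1.3]
[330 243  21  13 175] [338.7 249.9] [56.5 -2.7]
```

Call:
arm_command:
  deltas:
    - {"dp":[0.16,0.132,0.05],"twist":0.002,"fingers":0.1}
    - {"dp":[0.16,0.132,0.4],"twist":0.002,"fingers":0.1}
    - {"dp":[0.16,0.132,0.7],"twist":0.002,"fingers":0.0}
    - {"dp":[0.16,0.132,0.7],"twist":0.002,"fingers":-0.6}
    - {"dp":[0.16,0.132,0.7],"twist":0.002,"fingers":-0.6}
    - {"dp":[0.16,0.132,0.7],"twist":0.002,"fingers":-0.6}
    - {"dp":[0.09,0.132,0.7],"twist":0.002,"fingers":-0.6}
    - {"dp":[0.02,0.132,0.7],"twist":0.002,"fingers":-0.6}
    - {"dp":[-0.05,0.132,0.7],"twist":0.002,"fingers":-0.6}
    - {"dp":[-0.05,0.132,0.7],"twist":0.002,"fingers":-0.6}
  newtons: 30

```text
clock: 36.45
tcp_pos: [0.5083, 0.0148, 0.1086]
ee_rot: [179.8, 0.0, 102.2]
ft_force: [0.5, 2.0, 5.4]
gripper_width: 0.0258
gripper_force: 30.0
```

Call:
arm_command:
  deltas:
    - {"dp":[0,0,0],"twist":0,"fingers":0.1}
    - {"dp":[0,0,0],"twist":0,"fingers":0.1}
    - {"dp":[0,0,-0.4],"twist":0,"fingers":0.1}
    - {"dp":[0,0,-0.85],"twist":0,"fingers":0.2}

```text
clock: 36.95
tcp_pos: [0.5062, 0.0146, 0.2096]
ee_rot: [-179.9, -0.0, 102.2]
ft_force: [1.5, -0.2, 0.1]
gripper_width: 0.0499
gripper_force: 0.0
```

```bash
python3 b.py
```

```text
{'clock': 37.0, 'tcp_pos': [0.5092, 0.0156, 0.2169], 'ee_rot': [179.5932, 0.1107, 102.2842], 'gripper_width': 0.0507, 'ft_force': [5.3576, 2.1747, 6.3255]} [77.4  0.8]
[304  48  34  38 994] [320.6  66.1] [183.8  -1.4]
[305  89  33  35 893] [321.1 105.9] [156.   -1.4]
[309 186  31  33 750] [323.9 202. ] [80.6 -0.1]
[309 225  29  31 649] [323.2 242.8] [44.5 -1. ]
```

Call:
arm_command:
  deltas:
    - {"dp":[-0.35,-0.18,0],"twist":0.027,"fingers":0}
    - {"dp":[-0.7,-0.36,0],"twist":0.054,"fingers":0}
    - {"dp":[-1,-0.5,0],"twist":0.08,"fingers":0}
    - {"dp":[-1,-0.5,0],"twist":0.095,"fingers":0}

```text
clock: 37.5
tcp_pos: [0.4726, -0.1188, 0.2088]
ee_rot: [180.0, 0.1, 67.5]
ft_force: [0.6, 1.2, 0.8]
gripper_width: 0.0438
gripper_force: 0.0
```

Run:
```python
from workcell import bot
from h import *
s=bot.read_state(); t=np.array(s["tcp_pos"]); print(np.round(s["clock"],3),np.round(t,4),np.round(s["ee_rot"],2))
p=bot.snapshot("wrist")
for st,c in blobs(p["img"],[((0,100,50),(11,255,200))],150): print(st,np.round(ray(p,*c,.057),4))
y=np.radians(s["ee_rot"][2]); d=np.array([.447,-.205])-t[:2]
print("dp",(d@[np.cos(y),np.sin(y)])/.12,(d@[np.sin(y),-np.cos(y)])/.12,(t[2]-.099)/.12)
```

```text
37.5 [ 0.4726 -0.1188  0.2088] [1.800e+02 8.000e-02 6.748e+01]
[ 275    0   35   37 1080] [0.5072 0.0187 0.057 ]
[ 307   46   34   38 1016] [ 0.5158 -0.0196  0.057 ]
[ 468   79   98  136 1898] [ 0.6281 -0.1313  0.057 ]
[317 285  29  26 650] [ 0.4472 -0.2049  0.057 ]
dp -0.7449975228772763 0.07776653715745542 0.9149769899017014
```

Loose stamp confirmed at (0.447,-0.205).

Call:
arm_command:
  deltas:
    - {"dp":[-0.4,0.04,0.05],"twist":0,"fingers":0}
    - {"dp":[-0.75,0.075,0.2],"twist":0,"fingers":0}
    - {"dp":[-0.75,0.075,0.55],"twist":0,"fingers":0}
    - {"dp":[-0.75,0.075,0.915],"twist":0,"fingers":0}
    - {"dp":[-0.75,0.075,0.915],"twist":0,"fingers":-0.3}
    - {"dp":[-0.75,0.075,0.915],"twist":0,"fingers":-0.6}
    - {"dp":[-0.75,0.075,0.915],"twist":0,"fingers":-0.6}
    - {"dp":[-0.75,0.075,0.8],"twist":0,"fingers":-0.6}
    - {"dp":[-0.5,0.075,0.3],"twist":0,"fingers":-0.6}
    - {"dp":[-0.1,0.075,0],"twist":0,"fingers":-0.6}
  newtons: 20

```text
clock: 38.8
tcp_pos: [0.4776, -0.1315, 0.2115]
ee_rot: [179.8, 0.0, 67.9]
ft_force: [1.6, -0.2, -0.3]
gripper_width: 0.0264
gripper_force: 20.0
```

```bash
cat > g.py <<'E'
from workcell import bot
from h import *
s=bot.read_state(); t=np.array(s["tcp_pos"]); print(np.round(s["clock"],3),np.round(t,4),np.round(s["ee_rot"],2),s["gripper_width"],sx(t))
y=np.radians(s["ee_rot"][2]); d=E0+.118*Y-.0013*X-t[:2]
print("dp",(d@[np.cos(y),np.sin(y)])/.12,(d@[np.sin(y),-np.cos(y)])/.12,(t[2]-.1072)/.12,"twist",(s["ee_rot"][2]-103)/360)
E
python3 g.py
```

```text
38.8 [ 0.4776 -0.1315  0.2115] [1.7982e+02 4.0000e-02 6.7850e+01] 0.02639839552346909 [-58.8 -63.1]
dp 1.5008299407669998 -0.42739119784664154 0.8694957706622083 twist -0.09763637556774998
```

Call:
arm_command:
  deltas:
    - {"dp":[0.4,-0.15,0],"twist":-0.027,"fingers":-0.6}
    - {"dp":[0.8,-0.3,0],"twist":-0.054,"fingers":-0.6}
    - {"dp":[1,-0.43,0],"twist":-0.08,"fingers":-0.6}
    - {"dp":[1,-0.43,0],"twist":-0.098,"fingers":-0.6}

```text
clock: 39.3
tcp_pos: [0.474, 0.0025, 0.2095]
ee_rot: [179.9, 0.1, 103.8]
ft_force: [0.8, -0.7, 0.4]
gripper_width: 0.0266
gripper_force: 20.0
```

```bash
python3 g.py; python3 b.py
```

```text
39.3 [0.474  0.0025 0.2095] [1.7991e+02 6.0000e-02 1.0383e+02] 0.026635266976772036 [ 72.6 -36.4]
dp 0.3744435014089759 0.2981560982143653 0.8525503610922041 twist 0.0023148835562436273
{'clock': 39.35, 'tcp_pos': [0.4742, 0.001, 0.2094], 'ee_rot': [179.9177, 0.0812, 104.0078], 'gripper_width': 0.0265, 'ft_force': [0.4103, -0.233, -0.4901]} [ 71.1 -36.6]
[ 354   41   36   39 1048] [371.3  59.5] [184.   -1.4]
[353  83  34  35 931] [369. 100.] [156.1  -1.4]
[350 181  31  33 780] [365.2 197.2] [80.6 -0.2]
[357 221  20  31 262] [368.  236.3] [46.3  4.1]
[301 232  43  24 590] [321.2 246. ] [ 36.8 -35.4]
[299 285  45  15 517] [321.1 290.8] [ -6.4 -34.8]
```

Call:
arm_command:
  deltas:
    - {"dp":[0.3,0.2,0],"twist":0.002,"fingers":-0.6}
    - {"dp":[0.385,0.298,0],"twist":0.0025,"fingers":-0.6}
    - {"dp":[0.385,0.298,0.15],"twist":0.0025,"fingers":-0.6}
    - {"dp":[0.385,0.298,0.4],"twist":0.0025,"fingers":-0.6}
    - {"dp":[0.385,0.298,0.65],"twist":0.0025,"fingers":-0.6}
    - {"dp":[0.385,0.298,0.8],"twist":0.0025,"fingers":-0.6}
    - {"dp":[0.385,0.298,0.85],"twist":0.0025,"fingers":-0.6}
    - {"dp":[0.385,0.298,0.855],"twist":0.0025,"fingers":-0.6}

```text
clock: 40.35
tcp_pos: [0.4975, 0.052, 0.1056]
ee_rot: [-179.9, 0.1, 102.3]
ft_force: [-8.9, -2.0, 14.6]
gripper_width: 0.0265
gripper_force: 20.0
```

Call:
arm_command:
  deltas:
    - {"dp":[0,0,0],"twist":0,"fingers":-0.2}
    - {"dp":[0,0,0],"twist":0,"fingers":0.05}
    - {"dp":[0,0,0],"twist":0,"fingers":0.05}
    - {"dp":[0,0,-0.15],"twist":0,"fingers":0.05}
    - {"dp":[0,0,-0.5],"twist":0,"fingers":0.05}
    - {"dp":[-0.1,0,-0.8],"twist":0,"fingers":0.05}
    - {"dp":[-0.5,0,-0.9],"twist":0,"fingers":0.05}

```text
clock: 41.22
tcp_pos: [0.5122, -0.0034, 0.2172]
ee_rot: [179.7, 0.1, 102.7]
ft_force: [1.1, -0.0, -0.2]
gripper_width: 0.0453
gripper_force: 0.0
```

```bash
python3 b.py
```

```text
{'clock': 41.275, 'tcp_pos': [0.5135, -0.0126, 0.2173], 'ee_rot': [179.7521, 0.2543, 102.1778], 'gripper_width': 0.0459, 'ft_force': [1.8048, -7.4247, 0.4741]} [49.  -1.3]
[ 302   20   34   39 1021] [318.   39.5] [184.   -1.4]
[302  63  33  35 908] [318.2  80.2] [155.8  -1.4]
[302 123  31  31 766] [317.1 138. ] [112.6  -2.6]
[306 162  30  31 711] [320.4 177.3] [80.7 -0.1]
[306 204  28  34 703] [319.5 221.5] [41.8 -1. ]
```

Run:
```python
from workcell import bot
from h import *
p=bot.snapshot("wrist"); print(bot.read_state()["clock"],sx(bot.read_state()["tcp_pos"]))
for u in (298,301,319,335,338): print(u,[(a,b,c,float(d),float(e)) for a,b,c,d,e in column(p,u,.027,245)])
```

```text
41.325 [51.  -1.6]
298 [('?', 0, 3, 211.3, 209.2), ('L', 4, 23, 208.4, 194.5), ('W', 25, 53, 193.0, 171.6), ('L', 55, 60, 170.1, 166.1), ('W', 61, 87, 165.4, 144.3), ('L', 88, 112, 143.5, 123.3), ('W', 114, 136, 121.5, 102.2), ('L', 137, 147, 101.3, 92.2), ('W', 148, 169, 91.3, 71.7), ('L', 170, 187, 70.7, 54.3), ('?', 188, 189, 53.3, 52.3), ('W', 190, 205, 51.3, 36.3), ('?', 206, 209, 35.3, 32.2), ('L', 210, 231, 31.2, 9.3), ('W', 233, 242, 7.1, -2.6)]
301 [('?', 0, 3, 211.3, 209.1), ('L', 4, 17, 208.4, 198.9), ('?', 18, 20, 198.2, 196.7), ('H', 21, 31, 196.0, 188.5), ('W', 33, 52, 187.0, 172.4), ('L', 54, 59, 170.8, 166.9), ('W', 60, 64, 166.1, 162.9), ('?', 65, 67, 162.1, 160.5), ('W', 68, 85, 159.7, 146.0), ('?', 86, 87, 145.1, 144.3), ('L', 88, 112, 143.5, 123.2), ('W', 114, 136, 121.5, 102.1), ('L', 138, 146, 100.3, 93.1), ('W', 147, 170, 92.2, 70.7), ('L', 172, 186, 68.8, 55.2), ('W', 187, 210, 54.2, 31.2), ('L', 211, 232, 30.1, 8.1), ('W', 233, 242, 7.1, -2.6)]
319 [('?', 0, 2, 211.1, 209.7), ('H', 3, 44, 209.0, 178.4), ('H', 47, 85, 176.1, 145.7), ('L', 87, 109, 144.1, 125.6
[... 527 characters left out ...]
), ('W', 147, 159, 91.7, 80.6), ('H', 160, 170, 79.7, 70.2), ('?', 171, 172, 69.3, 68.3), ('L', 173, 185, 67.4, 55.7), ('W', 186, 207, 54.8, 33.7), ('H', 208, 209, 32.7, 31.7), ('?', 210, 213, 30.7, 27.6), ('L', 214, 231, 26.6, 8.7), ('W', 233, 241, 6.6, -2.1), ('d', 243, 244, -4.3, -5.3)]
338 [('?', 0, 3, 210.9, 208.8), ('L', 4, 22, 208.0, 194.8), ('W', 24, 53, 193.4, 171.2), ('L', 54, 59, 170.4, 166.5), ('W', 60, 86, 165.7, 144.7), ('L', 87, 111, 143.9, 123.6), ('W', 113, 136, 121.9, 101.7), ('L', 137, 145, 100.8, 93.5), ('W', 147, 169, 91.7, 71.1), ('L', 171, 184, 69.2, 56.7), ('W', 186, 209, 54.7, 31.7), ('L', 210, 231, 30.6, 8.7), ('W', 233, 241, 6.5, -2.1), ('d', 243, 244, -4.3, -5.4)]
```

All five stamps stand upright and square, with the placed block at s 102–122 between the two middle ones. I'm handing the job in.

```bash
python3 -c "
from workcell import bot
print(bot.hand_in())"
```

```text
the job is handed in; nothing more can be done
None
```

I handed the job in at about 41.3 s of the 45 s: the lone stamp stands upright and square in the gap between the two middle stamps, though the outer -y stamp tipped over twice inside the tray while I made room and had to be stood up again, so it was lifted off the tray floor for a few seconds.

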